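# Drift the lamp cases into line

### The arm

A 7-joint arm with a two-finger parallel gripper is mounted at the origin on the work surface. World frame = base frame: x ahead of the robot, y to its left, z up, the work surface at z = 0. Lengths are in m, angles in rad, forces in N, time in s.
With the tool pointing down it reaches from about 0.425 to 1.025 m from the base axis. Payload 9.4 kg.
Tool frame: the origin (TCP) lies between the finger pads; the fingertips stand 14 mm ahead of it and the grasp point (between the pads) lies 5 mm behind it; y points along the fingers, x is the direction in which the jaws open and shut, and the axes are right-handed (so a half turn about y gives the same grasp; the last joint's range is limited). The gripper opens to 85 mm and grips with 20 to 120 N. Pads are 22 mm wide; open, the fingers measure 114 mm over their backs; the gripper's body (76 mm by 85 mm) begins 54 mm behind the grasp point. The pads swing forward as they close: fully open they stand 13 mm farther back than shut.
Start: joints at [-1.248, 0.599, -0.003, 1.599, 0.002, 0.943, -0.08], TCP at [0.282, 0.668, 0.245] pointing down, gripper open.
Joint ranges: [-2.57, 2.57], [-0.35, 1.97], [-1.29, 1.29], [0.11, 2.56], [-1.05, 4.19], [0.11, 1.86], [-2.63, 2.63]. Speed limits (rad/s): [2.22, 2.22, 3.01, 3.01, 3.14, 3.14, 3.14].

### API

Orientations are given as a unit quaternion [w, x, y, z].
In Python, from workcell import ctrl, grab_frame, camera_model, boxes_of, trace gives the robot as it stands. The module is installed in compiled form; this text tells all that it offers.
- The arm moves only by the shell command python3 -m inch 'ROWS' [OPENING] [FORCE]. ROWS is text: rows parted by semicolons, each of 4 numbers parted by spaces: the shift along the tool's x, y, z in mm, then the turn about the tool's y in degrees. A call has 1 to 8 rows; each row is the pose to reach, as a shift and turn from the pose commanded when the call began, along the tool's axes at that moment; what a row does not reach only later rows make up. A row lasts 1/10 s, in which the tool goes at most 50 mm and 8.59 degrees, less where a joint would pass 70% of its speed; a pose out of reach is approached as far as the arm can. A call with a gripper value outside its range is refused whole. OPENING is the finger opening in mm, from 0 to 85.4, set as the call begins (- or left out, the last holds). The fingers move at their own pace and stop on an object; FORCE is the grip in N (left out, the last holds). Time passes only in rows, so rows that repeat a pose let the fingers close. It gives the time, the measured TCP pose, the force and the opening at its end, in the units of the state.
- ctrl.state(): the state, without advancing time (a new reading comes with each control period).
- grab_frame(name): name is "scene" or "top" or "wrist"; returns the picture (420x560x3 uint8, red, green, blue); there is no depth.
- camera_model(name): a dict with "camera_matrix" (3x3 intrinsics, pixels), "dist_coeffs" ([k1, k2, p1, p2, k3] as OpenCV has them; the pictures are not rectified), "R" (3x3) and "t" (3): a world point X has camera coordinates R X + t; the wrist camera has in their place "T_tool_cam" (4x4, takes a point from camera to tool coordinates, whose origin is the TCP and whose axes are the tool frame's). Camera axes: x right, y down, z forward; pixel columns grow to the right and rows downward; lengths in m; the calibration is good to about 2 mm. A picture is of the moment at which its call begins: read the wrist's pose just before it. camera_model takes no time and is no camera call.
- ctrl.close_job(): hands the job in, once; it reports no verdict.
Trained networks look in the newest picture that a camera, given by its name, has taken for a name from the list of things; names that differ only in an ending like _2 or _b are one class to them, and where a whole thing is asked for, a point or a joint stands for the part that bears it (a point fixed in the world has none). Each returns a list of dicts, best first, with "confidence" (0 to 1); they miss things now and then, are a little off and sometimes report something else, mostly with a low value. They report only what shows in the picture. A call takes as long as a camera call. They do not tell look-alikes from the thing itself.
- boxes_of(camera, name): "position" ([x, y, z] in m, in the coordinates of the camera as it stood for that picture, good to about 4 mm: the middle of the surface that is visible of it).
- trace(camera, name): "mask" (420x560 bool, what is visible of it).
The state is a dict: "t": time; "qpos": joint angles; "dq": joint speeds; "joint_torque": joint torques, N m; "ee_pos": TCP position; "tcp_rot": TCP orientation; "wrist_force": force on the tool from outside, world axes, zero at the start; "torque": the same for the moment, N m; "width": opening from 0.0 (shut) to 1.0 (fully open).
Only numpy, scipy, OpenCV 4.12 (cv2) and the standard library are available. Lean on these libraries where they do the work, as an engineer would, in place of code of your own. Each camera call takes 0.05 s, during which the arm holds its last target.

### The job

Pull the drawer out all the way to its stop and take out tapered drifts; push one fully home, shoulder up against the lug, through each cradle that holds a green lamp case, so that the case is drawn into line with its cradle. Leave the drifts in place, keep any drift you do not need in the drawer, then shut the drawer fully. Do not disturb the other things on the bench or tip a case over.

Things in the scene. Friction and masses are not known exactly. Their poses are not given: they have to be found in the camera images.
- drawer (a joint): how far out the blue-fronted drawer of the low fixed grey cabinet (270 x 370 x 85 mm high, its face 50 mm behind the shut bar) is, m: 0 shut, 0.18 at its outer stop. Slides with about 1.5 N, stays where left, opens along the handle's -x. Front 15 mm thick, top 69 mm above the table; inside, floor 21 mm above the table, from 56 to 280 mm behind the handle bar, 328 mm wide, side walls 30 mm high
- drawer_handle (a point): middle of the drawer's handle, moving with it: a round steel bar 11 mm thick, 120 mm long along y, 35 mm in front of the drawer front, 53 mm above the table; +x points into the cabinet, z up
- drift1: loose tapered drift, 160 g, at the start lying in the drawer, handle to the front: square orange handle 32 x 32 x 60 mm, polished steel shank 70 mm long (20 mm across for the first 26 mm, then tapering to a blunt 6 mm point). Origin on the axis at the shoulder between them; +x runs along the shank to the point, handle at x = -60 to 0 mm. Lying flat, its axis is 16 mm up
- cradle1: fixed cradle of case1. Origin on the table under the front face of its dark lug (x = 0 to 10 mm, 50 wide, top at z = 68) with a 23 mm hole along x at y = 0, z = 50; the drift goes in along +x. In front (x = -55 to -5, ramped from -77) a black rail, 20 wide, top at z = 31, lies under the drift's handle. Plate 182 x 128 mm; low walls let the case slide 7.5 mm either way in y, 1 in x
- case1: loose open green lamp case, 80 (x) x 100 x 26 mm, smooth plastic, 300 g, in cradle1; absent (None) in some runs, its cradle then empty. At its front edge an upright lug, 44 mm wide, 10 mm thick, has a 23 mm through hole along x; origin at that hole's centre on the lug's front face, 42 mm above the underside. In line at x = 13, y = 0, z = 50 mm in the cradle's frame; starts 5 to 7 mm off in y
- drift2: loose tapered drift, 160 g, at the start lying in the drawer, handle to the front: square orange handle 32 x 32 x 60 mm, polished steel shank 70 mm long (20 mm across for the first 26 mm, then tapering to a blunt 6 mm point). Origin on the axis at the shoulder between them; +x runs along the shank to the point, handle at x = -60 to 0 mm. Lying flat, its axis is 16 mm up
- cradle2: fixed cradle of case2. Origin on the table under the front face of its dark lug (x = 0 to 10 mm, 50 wide, top at z = 68) with a 23 mm hole along x at y = 0, z = 50; the drift goes in along +x. In front (x = -55 to -5, ramped from -77) a black rail, 20 wide, top at z = 31, lies under the drift's handle. Plate 182 x 128 mm; low walls let the case slide 7.5 mm either way in y, 1 in x
- case2: loose open green lamp case, 80 (x) x 100 x 26 mm, smooth plastic, 300 g, in cradle2; absent (None) in some runs, its cradle then empty. At its front edge an upright lug, 44 mm wide, 10 mm thick, has a 23 mm through hole along x; origin at that hole's centre on the lug's front face, 42 mm above the underside. In line at x = 13, y = 0, z = 50 mm in the cradle's frame; starts 5 to 7 mm off in y
- drift3: loose tapered drift, 160 g, at the start lying in the drawer, handle to the front: square orange handle 32 x 32 x 60 mm, polished steel shank 70 mm long (20 mm across for the first 26 mm, then tapering to a blunt 6 mm point). Origin on the axis at the shoulder between them; +x runs along the shank to the point, handle at x = -60 to 0 mm. Lying flat, its axis is 16 mm up
- cradle3: fixed cradle of case3. Origin on the table under the front face of its dark lug (x = 0 to 10 mm, 50 wide, top at z = 68) with a 23 mm hole along x at y = 0, z = 50; the drift goes in along +x. In front (x = -55 to -5, ramped from -77) a black rail, 20 wide, top at z = 31, lies under the drift's handle. Plate 182 x 128 mm; low walls let the case slide 7.5 mm either way in y, 1 in x
- case3: loose open green lamp case, 80 (x) x 100 x 26 mm, smooth plastic, 300 g, in cradle3; absent (None) in some runs, its cradle then empty. At its front edge an upright lug, 44 mm wide, 10 mm thick, has a 23 mm through hole along x; origin at that hole's centre on the lug's front face, 42 mm above the underside. In line at x = 13, y = 0, z = 50 mm in the cradle's frame; starts 5 to 7 mm off in y
- lamp1: loose green round lamp head standing lens up, 76 mm across, 56 mm high; origin at the centre of its underside; leave alone
- lamp2: a second loose green lamp head like lamp1; leave alone
- driver: black cordless electric screwdriver lying down, 210 mm long, 40 mm thick; origin under its middle; leave alone
- meter: yellow multimeter lying flat, 150 x 80 x 34 mm; leave alone
- red_bin: loose empty red bin, 120 x 100 x 60 mm; leave alone
- screwdriver: blue-handled screwdriver lying down, 180 mm long; leave alone
There are look-alikes about, which are no part of the job. What is shaped like the case3 but pink is not meant.

How it is judged:
By the outcome, as a careful person would: the job done as asked, in the order asked, and still so for the second after the job is handed in, with the robot touching nothing.
Of case1, case2, case3 only 2 to 3 are there at a start; the rules pass over those that are not, and their reading is None.
At some moment in a run one of drift1, drift2, drift3, case1, case2, case3 may be knocked a few centimetres aside while the robot is not near it.
Once in a run the grip may slacken for a moment while it holds something.
It also fails if it takes over 210 s, if anything falls off the work surface, if the arm or the gripper's body presses on something with over 40 N, if the wrist force passes 120 N, or if a joint passes its speed limit or range.

## Working session

There is one attempt and no reset: what is moved stays moved. The work goes in short steps, Python scripts to look and compute and a shell command to move; the robot and the scene stay as the last step left them, time stands still between calls to the robot, and variables do not carry over. Pictures are saved under pics/ and viewed, and the job is handed in when it is done.

```bash
ls; mkdir -p pics; cat > look.py <<'E'
from workcell import *
import cv2,sys
n=sys.argv[1]; f=sys.argv[2]
im=grab_frame(n)
cv2.imwrite('pics/'+f+'.png',cv2.resize(im[:,:,::-1],(784,588),interpolation=cv2.INTER_CUBIC))
E
python3 look.py scene s1; python3 look.py top t1; python3 look.py wrist w1; python3 -c "
from workcell import *
print(ctrl.state())
for n in ['scene','top','wrist']: print(camera_model(n))"
```

```text
pics
{'t': 0.15, 'qpos': array([-1.24773155,  0.59995817, -0.00247681,  1.599968  ,  0.00179428,
        0.94290156, -0.07976171]), 'dq': array([-0.0006672 , -0.00313958,  0.00062685, -0.00301342,  0.00023242,
        0.00028362,  0.00119603]), 'joint_torque': array([ 2.64331546e-03, -7.76998115e+01,  1.56661179e+00, -2.58236718e+01,
        1.25184073e-02,  6.80033016e-03, -7.44459555e-06]), 'ee_pos': array([0.28207787, 0.66749483, 0.24459633]), 'tcp_rot': array([-0.58903076,  0.58959803,  0.39044764, -0.39111069]), 'wrist_force': array([-0.17773463,  0.39727103,  0.62159011]), 'torque': array([ 0.01805389, -0.02051106, -0.02147957]), 'width': 1.001742195948042}
{'camera_matrix': array([[383.54481657,   0.        , 274.10289598],
       [  0.        , 383.54481657, 207.96183418],
       [  0.        ,   0.        ,   1.        ]]), 'dist_coeffs': array([-0.03197594,  0.        ,  0.        ,  0.        ,  0.        ]), 'R': array([[-0.02890499,  0.99954387, -0.00874962],
       [ 0.83239868,  0.01922332, -0.55384375],
       [-0.55342293, -0.02329202, -0.83257465]]), 't': array([ 0.
[... 416 characters left out ...]
0869,  0.00803986, -0.99552001]]), 't': array([-0.02425739,  0.50602638,  1.11229239])}
{'camera_matrix': array([[307.97443556,   0.        , 283.95638123],
       [  0.        , 307.97443556, 206.44797747],
       [  0.        ,   0.        ,   1.        ]]), 'dist_coeffs': array([0.00068708, 0.        , 0.        , 0.        , 0.        ]), 'T_tool_cam': array([[ 9.99999250e-01, -6.55985072e-04, -1.03441397e-03,
         4.40007455e-04],
       [ 8.03276482e-04, -2.86329709e-01,  9.58130812e-01,
        -1.29109809e-01],
       [-9.24702960e-04, -9.58130924e-01, -2.86328967e-01,
         7.27807099e-02],
       [ 0.00000000e+00,  0.00000000e+00,  0.00000000e+00,
         1.00000000e+00]])}
```

View pics/s1.png

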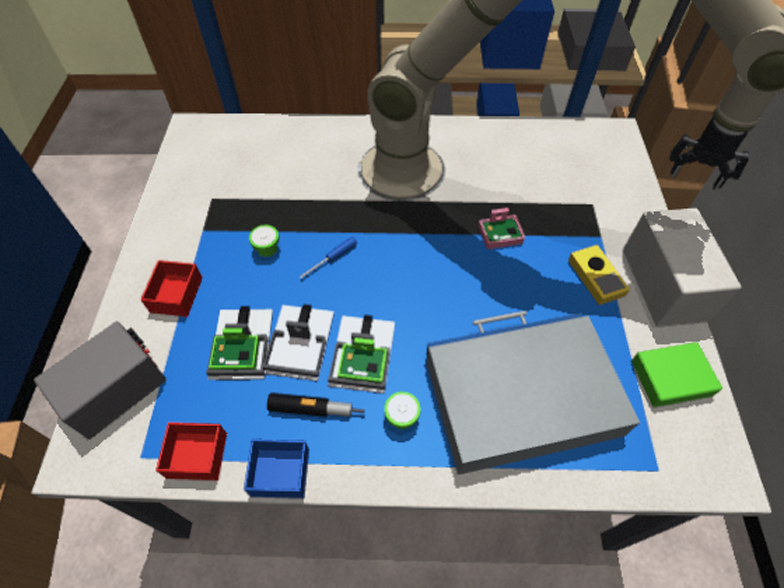

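View pics/t1.png

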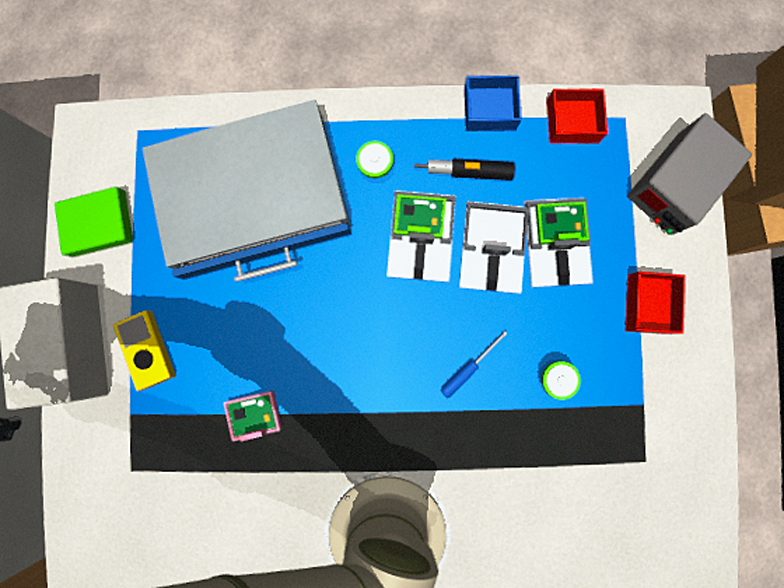

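View pics/w1.png

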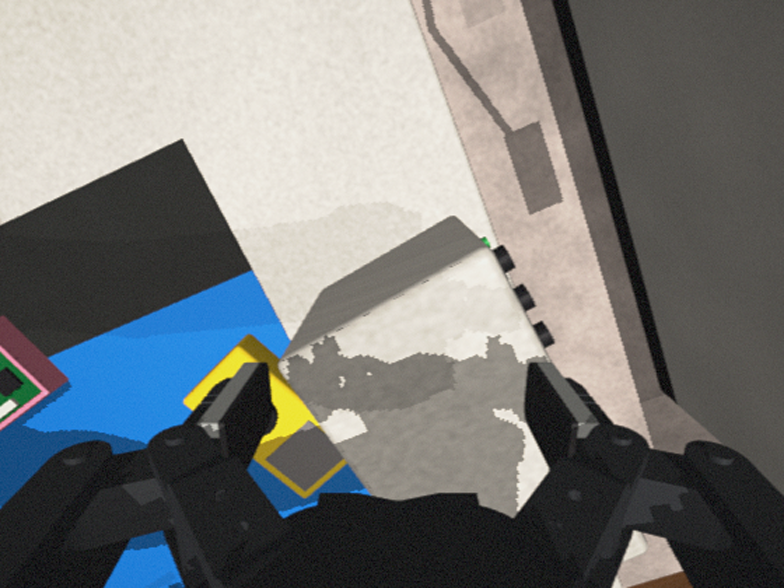

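```bash
cat > h.py <<'E'
from workcell import *
import cv2,numpy as np
from scipy.spatial.transform import Rotation as Ro
def pose():
    s=ctrl.state(); q=s['tcp_rot']; return s['ee_pos'],Ro.from_quat([q[1],q[2],q[3],q[0]]).as_matrix()
def cam(n,P=None):
    m=camera_model(n)
    if n=='wrist':
        p,R=P or pose(); T=np.eye(4);T[:3,:3]=R;T[:3,3]=p
        A=T@m['T_tool_cam']; Rc=A[:3,:3].T; return m['camera_matrix'],m['dist_coeffs'],Rc,-Rc@A[:3,3]
    return m['camera_matrix'],m['dist_coeffs'],m['R'],m['t']
def proj(c,X):
    K,D,R,t=c
    return cv2.projectPoints(np.atleast_2d(np.float64(X)),cv2.Rodrigues(R)[0],t,K,D)[0].reshape(-1,2)
def back(c,uv,z):
    K,D,R,t=c
    n=cv2.undistortPoints(np.float64(uv).reshape(-1,1,2),K,D).reshape(-1,2)
    d=np.c_[n,np.ones(len(n))]@R; o=-R.T@t
    return o+d*((z-o[2])/d[:,2])[:,None]
def world(c,X): return c[2].T@(np.asarray(X)-c[3])
def snap(n,f,box=None,pts=None,w=784):
    P=pose() if n=='wrist' else None
    im=grab_frame(n); c=cam(n,P)
    out=im[:,:,::-1].copy()
    x0,y0,x1,y1=box or (0,0,560,420)
    o=out[y0:y1,x0:x1]; s=min(784/(x1-x0),588/(y1-y0))
    o=cv2.resize(o,None,fx=s,fy=s,interpolation=cv2.INTER_CUBIC)
    if pts is not None:
        for u in proj(c,pts): cv2.circle(o,(int((u[0]-x0+.5)*s),int((u[1]-y0+.5)*s)),3,(255,0,255),-1)
    cv2.imwrite('pics/'+f+'.png',o); return im,c
E
cat > a.py <<'E'
from h import *
p,R=pose();print(p.round(4),R.round(3))
im,c=snap('top','t2',(270,120,440,220))
snap('top','t3',(110,150,270,215))
for n in ['case1','cradle1','drawer_handle','drift1','driver','lamp1']:
    for d in boxes_of('top',n): print(n,round(d['confidence'],2),world(c,d['position']).round(3),proj(c,world(c,d['position'])).round(0))
E
python3 a.py
```

```text
[0.2821 0.6675 0.2446] [[ 0.389 -0.    -0.921]
 [ 0.921 -0.001  0.389]
 [-0.001 -1.    -0.   ]]
case1 0.94 [ 0.65  -0.08   0.029] [[299. 154.]]
case1 0.71 [0.251 0.268 0.025] [[179. 297.]]
case1 0.58 [ 0.63  -0.372  0.028] [[400. 159.]]
case1 0.15 [ 0.581 -0.236  0.005] [[353. 178.]]
cradle1 0.96 [ 0.561 -0.359  0.009] [[395. 184.]]
cradle1 0.85 [ 0.584 -0.236  0.007] [[353. 177.]]
cradle1 0.6 [ 0.577 -0.086  0.007] [[301. 181.]]
drawer_handle 0.83 [0.578 0.239 0.058] [[186. 181.]]
drawer_handle 0.19 [ 0.316 -0.348  0.053] [[399. 270.]]
drift1 0.58 [0.576 0.239 0.057] [[186. 181.]]
driver 0.56 [ 0.75  -0.189  0.03 ] [[335. 120.]]
lamp1 0.72 [0.764 0.006 0.055] [[268. 114.]]
lamp1 0.58 [ 0.316 -0.345  0.056] [[399. 270.]]
lamp1 0.28 [0.579 0.24  0.055] [[186. 180.]]
```

View pics/t2.png

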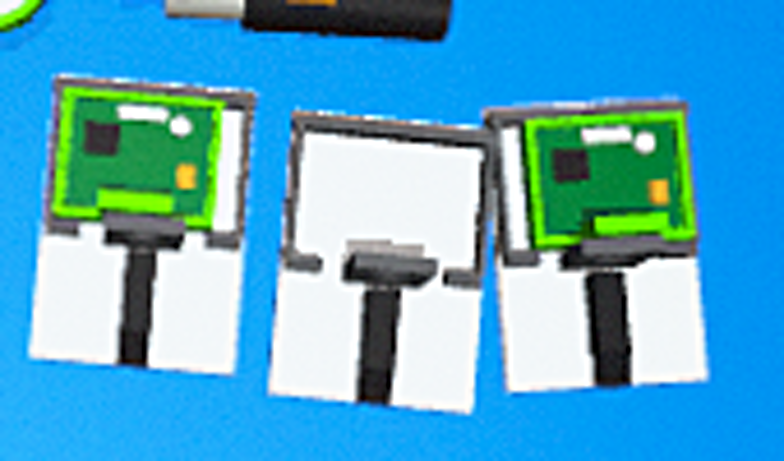

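View pics/t3.png

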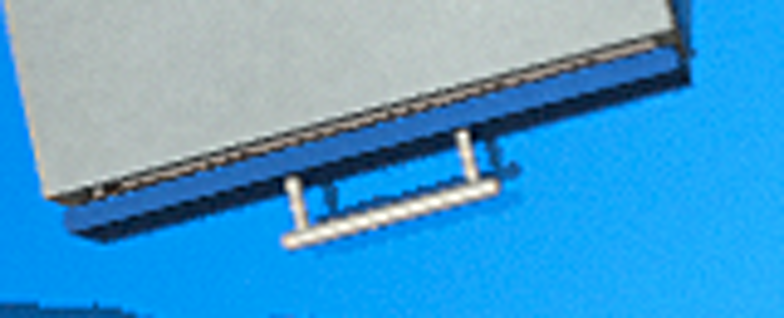

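```bash
cat > a.py <<'E'
from h import *
c=cam('top')
f=lambda x,y,s,x0,y0:((x+.5)/s-.5+x0,(y+.5)/s-.5+y0)
e=back(c,[f(290,241,4.9,110,150),f(492,187,4.9,110,150)],.053)
print(e.round(4),e.mean(0),np.linalg.norm(e[0]-e[1]));d=e[0]-e[1];th=np.degrees(np.arctan2(-d[0],d[1]));print('yaw',th)
s=4.612
for k,L in {'L':[(30,357),(236,373),(56,77),(256,93)],'R':[(508,392),(707,379),(485,104),(687,102)]}.items():
    w=back(c,[f(x,y,s,270,120) for x,y in L],.008);print(k,w.round(4)); d=w[0]-w[1];print(np.degrees(np.arctan2(-d[0],d[1])),np.linalg.norm(d)); print('origin?',w[:2].mean(0))
E
python3 a.py
```

```text
[[0.5284 0.2896 0.053 ]
 [0.5565 0.1722 0.053 ]] [0.54242889 0.23088879 0.053     ] 0.12080353935596139
yaw 13.476742900550912
L [[ 0.5311 -0.0113  0.008 ]
 [ 0.5179 -0.1401  0.008 ]
 [ 0.7106 -0.0315  0.008 ]
 [ 0.6971 -0.1588  0.008 ]]
-5.833707061735165 0.1294924661436268
origin? [ 0.52452311 -0.07567142  0.008     ]
R [[ 0.5019 -0.311   0.008 ]
 [ 0.5072 -0.439   0.008 ]
 [ 0.6871 -0.3053  0.008 ]
 [ 0.6865 -0.437   0.008 ]]
2.3404418459032437 0.1281221378278935
origin? [ 0.50453911 -0.37500782  0.008     ]
```

```bash
cat > go.py <<'E'
# go.py x y z yaw : print needed rows
from h import *
import sys
def rel(t,yaw):
    p,R=pose(); d=R.T@(np.array(t)-p)*1000
    cur=np.degrees(np.arctan2(R[1,0],R[0,0])); dy=-(yaw-cur); dy=(dy+180)%360-180
    return d.round(1),round(dy,1),round(cur,1)
if __name__=='__main__':
    a=list(map(float,sys.argv[1:5])); d,dy,cur=rel(a[:3],a[3])
    print('shift',d,'turn',dy,'curyaw',cur,'per50',np.linalg.norm(d)/50)
E
python3 go.py .5345 .264 .2 13.5
python3 - <<'E'
from h import *
im,c=snap('top','t4')
for n in ['meter','red_bin','screwdriver','drawer']:
    for d in boxes_of('top',n)[:3]: print(n,round(d['confidence'],2),world(c,d['position']).round(3))
E
```

```text
shift [-273.8   45.3 -389.6] turn 53.6 curyaw 67.1 per50 9.566748454934936
meter 0.85 [0.389 0.489 0.032]
red_bin 0.67 [ 0.458 -0.568  0.009]
screwdriver 0.83 [ 0.324 -0.162  0.021]
drawer 0.84 [0.577 0.236 0.056]
```

```bash
python3 -m inch '-35 6 -49 6.7;-65 11 -90 13.4;-95 17 -135 20;-130 22 -180 27;-160 28 -225 33.5;-190 34 -270 40;-220 40 -310 47;-245 45 -350 53.6' 24 40 && python3 go.py .5345 .264 .2 13.5
```

```text
t: 1.6
ee_pos: [0.4937, 0.3288, 0.2037]
tcp_rot: [0.703, -0.702, -0.082, 0.081]
wrist_force: [0.4, 1.3, -0.6]
width: 0.28
shift [ 24.9   3.6 -72.5] turn -0.3 curyaw 13.2 per50 1.5348250714658007
```

```bash
python3 - <<'E'
from h import *
im,c=snap('wrist','w2')
E
python3 -m inch '10 2 -36 0;22 3 -65 0;25 3 -73 0;25 3 -73 0' && python3 - <<'E'
from h import *
d=np.array([.2334,-.9724]);
c0=np.array([.5424,.2309])
im,c=snap('wrist','w2',None,[[*(c0+d*k),.053] for k in (-.06,0,.06)])
p,R=pose();print(p)
for d in boxes_of('wrist','drawer_handle'): print(d['confidence'],world(c,d['position']))
E
```

```text
t: 2.05
ee_pos: [0.5351, 0.2642, 0.2007]
tcp_rot: [-0.702, 0.702, 0.082, -0.082]
wrist_force: [-0.0, 0.7, 0.8]
width: 0.278
[0.53419896 0.26571955 0.20061806]
0.66 [0.55468906 0.30780413 0.06260429]
```

View pics/w2.png

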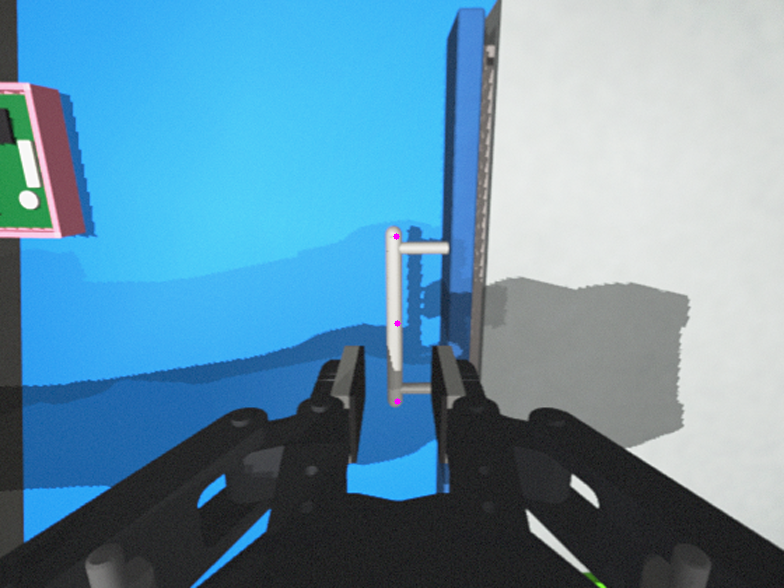

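```bash
python3 go.py .5340 .2598 .044 13.5
```

```text
shift [ -1.2 156.5  -6.8] turn 0.1 curyaw 13.6 per50 3.1330451640536556
```

```bash
python3 -m inch '-1 45 -6 0;-1 85 -6 0;-1 110 -6 0;-1 130 -6 0;-1 145 -6 0;-1 155 -6 0;-1 156 -6 0' && python3 -m inch '0 0 0 0;0 0 0 0;0 0 0 0;0 0 0 0' 0 60;  python3 - <<'E'
from h import *
snap('wrist','w3')
E
```

```text
t: 2.85
ee_pos: [0.534, 0.2599, 0.0437]
tcp_rot: [-0.702, 0.702, 0.083, -0.084]
wrist_force: [-0.5, 0.3, 0.6]
width: 0.283
t: 3.25
ee_pos: [0.5347, 0.2597, 0.045]
tcp_rot: [0.702, -0.702, -0.083, 0.083]
wrist_force: [-1.5, 1.2, -2.3]
width: 0.107
```

View pics/w3.png

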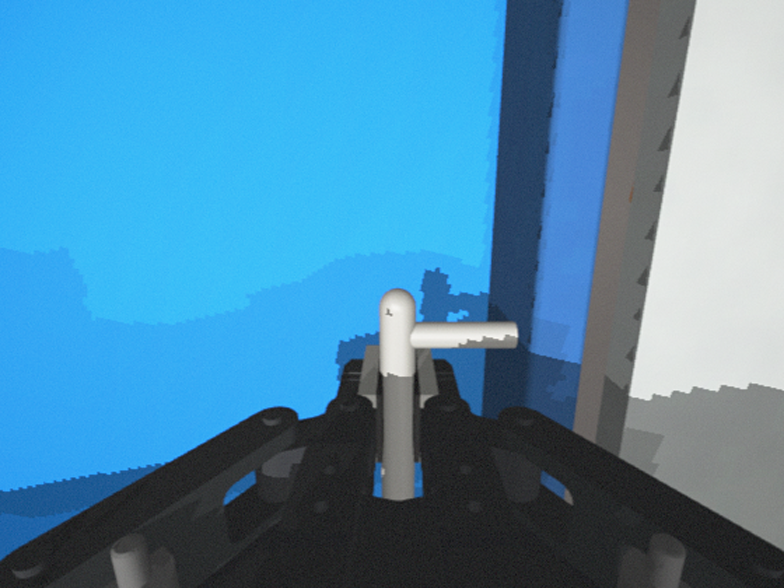

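```bash
python3 -m inch '-10 0 0 0;-30 0 0 0;-50 0 0 0;-70 0 0 0;-90 0 0 0;-105 0 0 0;-115 0 0 0;-120 0 0 0' && python3 go.py .3591 .2173 .044 13.5
```

```text
t: 4.1
ee_pos: [0.4176, 0.2313, 0.0449]
tcp_rot: [0.702, -0.702, -0.083, 0.083]
wrist_force: [1.6, 1.6, -1.1]
width: 0.106
shift [-60.2   0.9   0.1] turn 0.0 curyaw 13.5 per50 1.204136204920357
```

```bash
python3 -m inch '-15 0 0 0;-30 0 0 0;-42 0 0 0;-52 0 0 0;-58 0 0 0;-62 0 0 0;-64 0 0 0;-64 0 0 0' && python3 go.py .3591 .2173 .044 13.5; python3 look.py top t5
```

```text
t: 4.9
ee_pos: [0.363, 0.2182, 0.0455]
tcp_rot: [-0.701, 0.703, 0.083, -0.081]
wrist_force: [22.9, -0.9, -47.9]
width: 0.107
shift [-4.   1.5  0. ] turn -0.2 curyaw 13.3 per50 0.0854400374531753
```

View pics/t5.png

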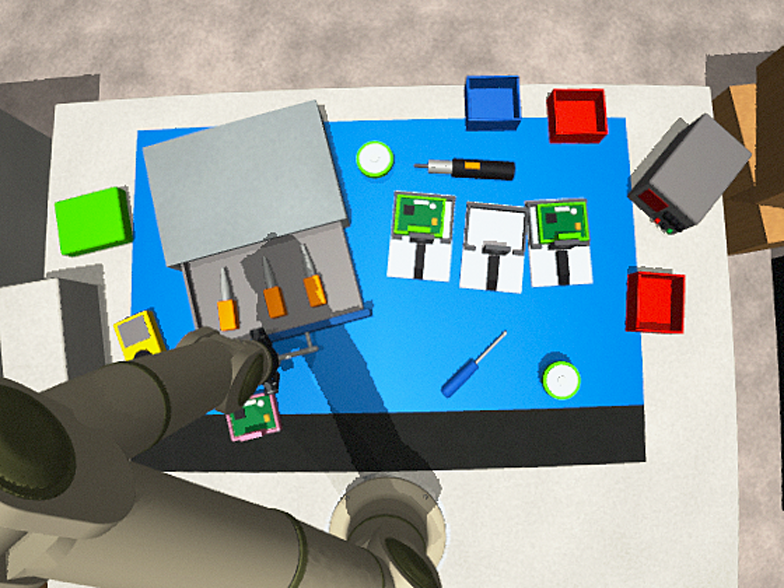

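```bash
python3 -m inch '0 0 0 0;0 0 0 0;0 0 0 0' 
```

```text
t: 5.25
ee_pos: [0.363, 0.2182, 0.0455]
tcp_rot: [-0.702, 0.703, 0.083, -0.081]
wrist_force: [22.5, -1.0, -47.6]
width: 0.102
```

```bash
python3 -m inch '0 0 0 0;0 0 0 0;0 0 0 0' 24; python3 -c "
from h import *
print(ctrl.state()['qpos'].round(3)); snap('wrist','w4')" 
```

```text
t: 5.55
ee_pos: [0.357, 0.217, 0.047]
tcp_rot: [-0.702, 0.703, 0.082, -0.084]
wrist_force: [0.2, 1.0, 0.0]
width: 0.281
[-0.784  0.654  0.151  2.443 -1.045  0.107  0.614]
```

View pics/w4.png

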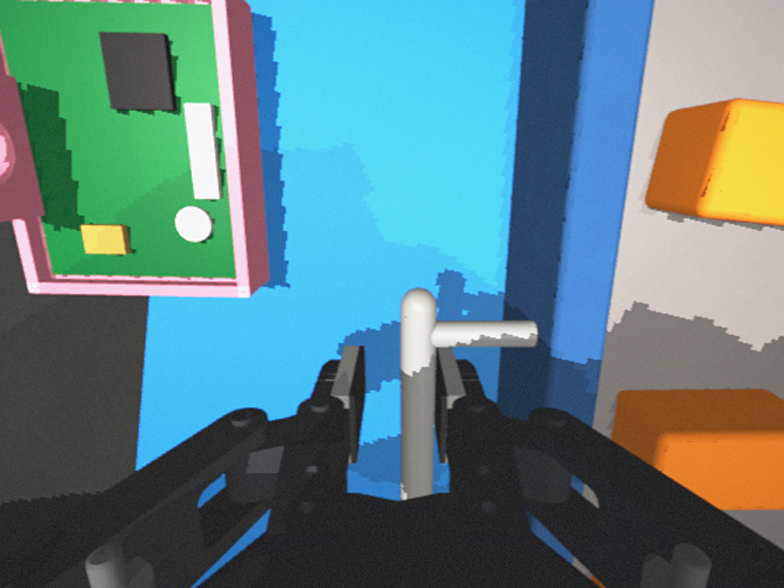

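```bash
python3 -m inch '4 -3 0 0;7 -4 0 0;7 -4 0 0' ; python3 -m inch '0 0 0 0;0 0 0 0;0 0 0 0;0 0 0 0' 0 60; python3 -m inch '-2 0 0 0;-3 0 0 0;-3 0 0 0';  python3 -c "
from h import *
print(ctrl.state()['qpos'].round(4))"
```

```text
t: 5.9
ee_pos: [0.3644, 0.2191, 0.051]
tcp_rot: [-0.702, 0.703, 0.082, -0.084]
wrist_force: [0.2, -0.7, -0.5]
width: 0.282
t: 6.3
ee_pos: [0.3638, 0.2189, 0.0509]
tcp_rot: [-0.702, 0.703, 0.082, -0.084]
wrist_force: [-1.7, 0.9, 5.2]
width: 0.103
t: 6.6
ee_pos: [0.363, 0.2188, 0.051]
tcp_rot: [-0.702, 0.703, 0.083, -0.083]
wrist_force: [5.1, 2.2, 1.7]
width: 0.102
[-0.8069  0.6492  0.1903  2.4323 -1.0258  0.1326  0.6024]
```

```bash
python3 -m inch '3 0 0 0;3 0 0 0;3 0 0 0' 24;  python3 -m inch '0 -30 0 0;0 -70 0 0;0 -110 0 0;0 -150 0 0;0 -190 0 0;0 -200 0 0;0 -200 0 0';
```

```text
t: 6.9
ee_pos: [0.3636, 0.2187, 0.0506]
tcp_rot: [-0.702, 0.703, 0.082, -0.085]
wrist_force: [-0.8, 0.1, 0.6]
width: 0.28
t: 7.6
ee_pos: [0.3645, 0.22, 0.2516]
tcp_rot: [0.702, -0.702, -0.083, 0.084]
wrist_force: [0.2, 0.2, -1.0]
width: 0.281
```

```bash
python3 - <<'E'
from h import *
im,c=snap('top','t6',(110,150,280,260))
for n in ['drift1']:
    for d in boxes_of('top',n): print(n,round(d['confidence'],2),world(c,d['position']).round(3),proj(c,world(c,d['position'])).round(0))
im,c=snap('wrist','w5')
for n in ['drift1']:
    for d in boxes_of('wrist',n): print(n,round(d['confidence'],2),world(c,d['position']).round(3),proj(c,world(c,d['position'])).round(0))
E
```

```text
drift1 0.68 [0.492 0.219 0.052] [[193. 211.]]
drift1 0.6 [0.475 0.306 0.047] [[164. 218.]]
drift1 0.59 [0.513 0.138 0.052] [[222. 203.]]
drift1 0.85 [0.465 0.314 0.057] [[405. 120.]]
drift1 0.35 [0.515 0.277 0.023] [[423. 162.]]
```

View pics/t6.png

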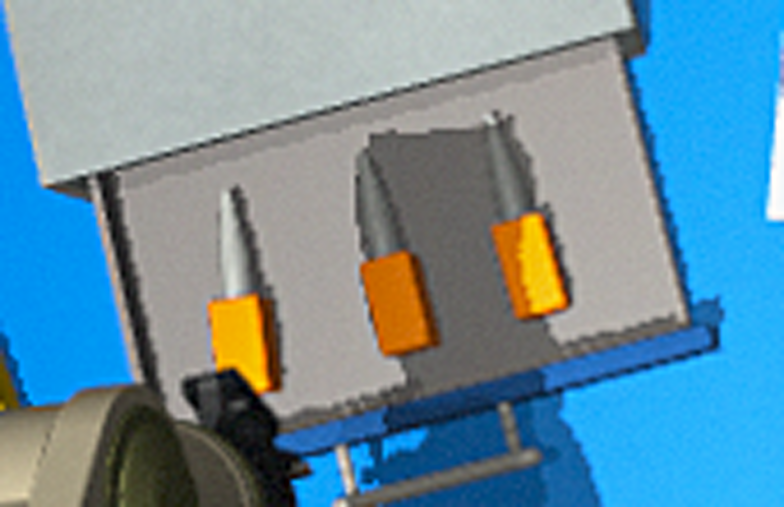

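View pics/w5.png

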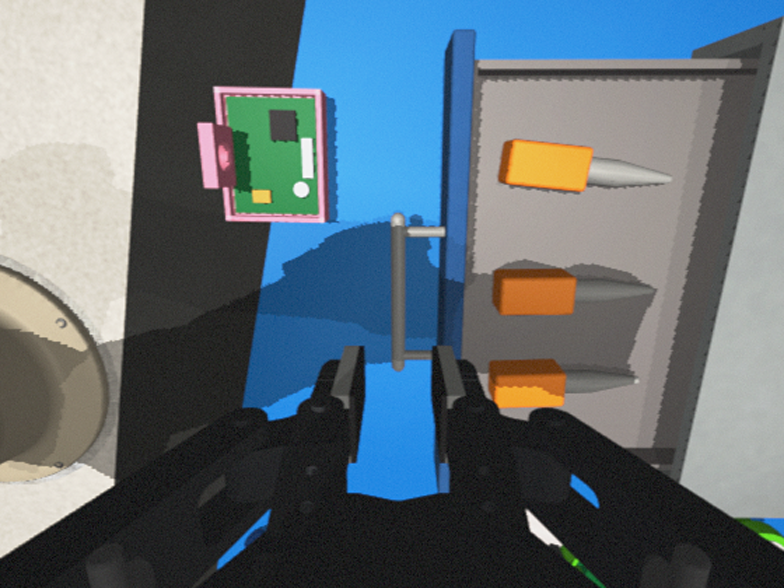

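```bash
cat > a.py <<'E'
from h import *
c=cam('top')
f=lambda x,y,s,x0,y0:((x+.5)/s-.5+x0,(y+.5)/s-.5+y0)
for L in [[(492,225),(541,212),(568,303),(520,317)],[(360,263),(412,252),(438,343),(386,354)]]:
    w=back(c,[f(x,y,4.612,110,150) for x,y in L],.053);print(w.round(4)); 
    print('c',w.mean(0).round(4)); d=w[0]+w[1]-w[2]-w[3]; print('yaw',np.degrees(np.arctan2(d[1],d[0])),np.linalg.norm(d)/2)
E
python3 a.py; python3 go.py .475 .129 .2 105
```

```text
[[0.5261 0.1546 0.053 ]
 [0.5333 0.1247 0.053 ]
 [0.4777 0.1088 0.053 ]
 [0.47   0.138  0.053 ]]
c [0.5018 0.1315 0.053 ]
yaw 16.19892685245145 0.05815203144711088
[[0.5049 0.2356 0.053 ]
 [0.5109 0.2036 0.053 ]
 [0.4554 0.1879 0.053 ]
 [0.4494 0.2197 0.053 ]]
c [0.4801 0.2117 0.053 ]
yaw 15.855279739718354 0.057703723027172305
shift [  87.3   49.4 -113.3] turn -91.5 curyaw 13.5 per50 3.026452709030822
```

```bash
python3 go.py .5018 .1315 .18 106.2; python3 -m inch '15 8 -15 -8.5;30 15 -30 -17;45 25 -45 -25.5;60 35 -60 -34;75 45 -75 -42.5;90 55 -90 -51;105 65 -105 -59.5;113 71 -115 -68' 50
```

```text
shift [ 114.    69.3 -117. ] turn -92.7 curyaw 13.5 per50 3.5489429412150315
t: 8.6
ee_pos: [0.5017, 0.132, 0.1773]
tcp_rot: [0.535, -0.534, -0.46, 0.465]
wrist_force: [-0.5, -0.1, 0.4]
width: 0.582
```

```bash
python3 -m inch '0 0 0 -8.5;0 0 0 -17;0 0 0 -24.7;0 0 0 -24.7'; python3 go.py .5018 .1315 .18 106.2; python3 - <<'E'
from h import *
im,c=snap('wrist','w6')
for n in ['drift1']:
    for d in boxes_of('wrist',n): print(n,round(d['confidence'],2),world(c,d['position']).round(3),proj(c,world(c,d['position'])).round(0)*1.4)
print(ctrl.state()['qpos'].round(3))
E
```

```text
t: 9.0
ee_pos: [0.5006, 0.1328, 0.1782]
tcp_rot: [0.426, -0.423, -0.564, 0.567]
wrist_force: [1.0, 0.1, 0.3]
width: 0.584
shift [-1.5 -1.8 -0.8] turn 0.0 curyaw 106.2 per50 0.04951767361255979
drift1 0.81 [0.506 0.136 0.054] [[400.4 295.4]]
drift1 0.66 [0.46  0.31  0.051] [[687.4 299.6]]
drift1 0.61 [0.485 0.215 0.051] [[532.  295.4]]
[-0.581  0.466  0.297  2.144 -0.246  0.569  1.743]
```

View pics/w6.png

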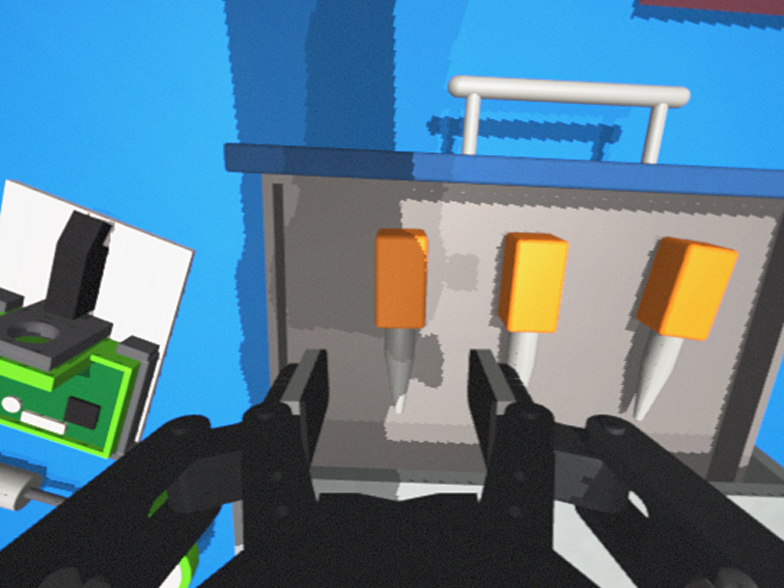

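```bash
python3 -m inch '0 0 0 8.5;0 0 0 17;0 0 0 25.5;0 0 0 34;0 0 0 42.5;0 0 0 51;0 0 0 59.5;0 0 0 68' >/dev/null; python3 -m inch '0 0 0 8.5;0 0 0 17;0 0 0 25.5;0 0 0 34;0 0 0 42.5;0 0 0 51;0 0 0 59.5;0 0 0 68'>/dev/null;  python3 -m inch '0 0 0 8.5;0 0 0 17;0 0 0 25.5;0 0 0 34;0 0 0 42.5;0 0 0 44;0 0 0 44'; python3 go.py .5018 .1315 .18 -73.8; python3 - <<'E'
from h import *
im,c=snap('wrist','w7')
for n in ['drift1']:
    for d in boxes_of('wrist',n): print(n,round(d['confidence'],2),world(c,d['position']).round(3),proj(c,world(c,d['position'])).round(0)*1.4)
print(ctrl.state()['qpos'].round(3))
E
```

```text
t: 11.4
ee_pos: [0.5011, 0.1337, 0.1792]
tcp_rot: [-0.564, 0.567, -0.424, 0.424]
wrist_force: [-0.1, -0.6, 0.2]
width: 0.588
shift [ 2.4 -0.8  0. ] turn 0.1 curyaw -73.7 per50 0.05059644256269407
drift1 0.95 [0.518 0.139 0.052] [[397.6 254.8]]
drift1 0.8 [0.498 0.222 0.049] [[256.2 247.8]]
drift1 0.55 [0.476 0.309 0.049] [[109.2 242.2]]
[-1.08   0.774  1.198  2.17  -0.965  0.912 -0.569]
```

View pics/w7.png

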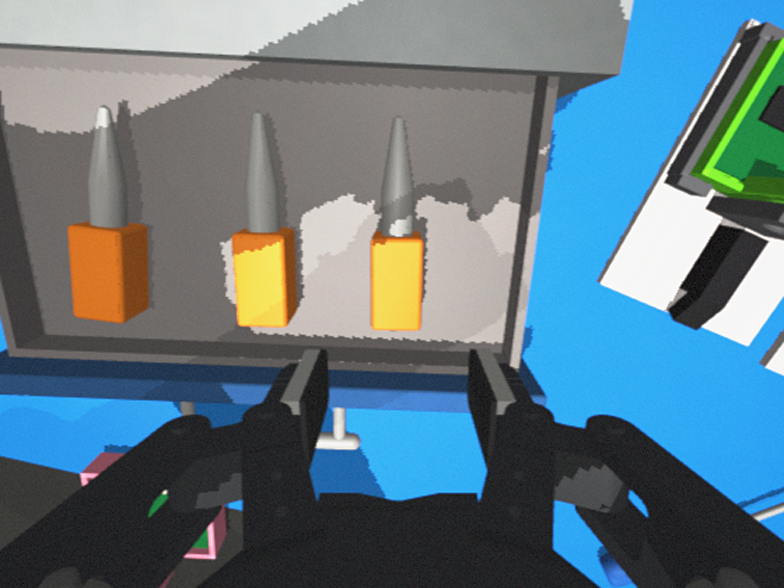

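```bash
cat > px.py <<'E'
# px.py z x y x y ... (784-scale px of wrist pic), prints world
from h import *
import sys
a=list(map(float,sys.argv[1:])); z=a[0]
uv=[((a[i]+.5)/1.4-.5,(a[i+1]+.5)/1.4-.5) for i in range(1,len(a),2)]
w=back(cam('wrist'),uv,z);print(w.round(4))
if len(w)==4:
    d=w[0]+w[1]-w[2]-w[3]; print('c',w.mean(0).round(4),'yaw',np.degrees(np.arctan2(d[1],d[0])),np.linalg.norm(d)/2)
E
python3 px.py .053 370 236 421 234 423 328 371 329
```

```text
[[0.5248 0.1579 0.053 ]
 [0.5345 0.129  0.053 ]
 [0.4774 0.1101 0.053 ]
 [0.4675 0.1416 0.053 ]]
c [0.5011 0.1347 0.053 ] yaw 17.106490187284475 0.0598174168356049
```

```bash
python3 go.py .501 .1345 .037 -73
```

```text
shift [ -1.  142.4   0.5] turn -0.7 curyaw -73.7 per50 2.8480877795461295
```

```bash
python3 -m inch '-1 40 0 -0.7;-1 75 0 -0.7;-1 100 0 -0.7;-1 118 0 -0.7;-1 130 0 -0.7;-1 138 0 -0.7;-1 142 0 -0.7;-1 142 0 -0.7'&& python3 -m inch '0 0 0 0;0 0 0 0;0 0 0 0;0 0 0 0;0 0 0 0' 0 60;  python3 - <<'E'
from h import *
snap('wrist','w8');print(ctrl.state()['qpos'].round(3))
E
```

```text
t: 12.3
ee_pos: [0.5006, 0.1342, 0.0375]
tcp_rot: [-0.567, 0.569, -0.422, 0.42]
wrist_force: [0.8, 0.4, 0.8]
width: 0.584
t: 12.8
ee_pos: [0.5008, 0.1344, 0.0381]
tcp_rot: [-0.567, 0.569, -0.421, 0.421]
wrist_force: [0.2, -0.4, 6.0]
width: 0.362
[-0.702  0.765  0.502  2.235 -1.038  0.396 -0.598]
```

View pics/w8.png

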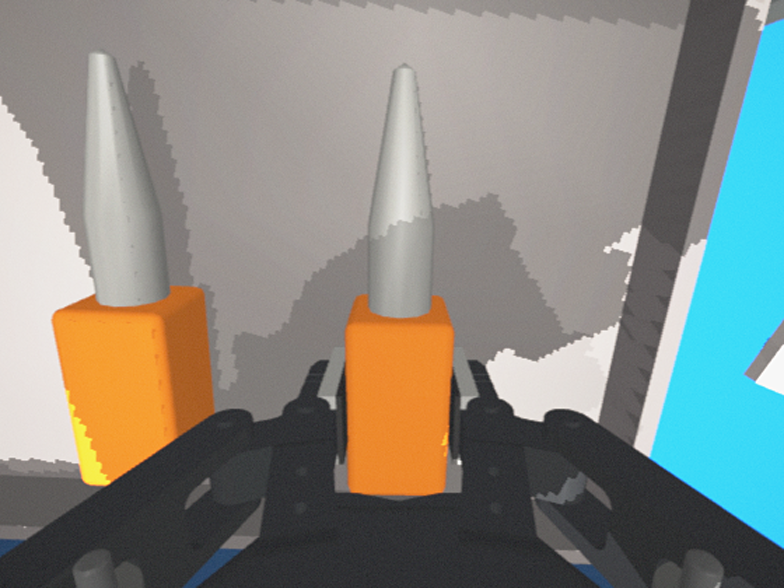

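```bash
python3 -m inch '0 -5 0 0;0 -30 0 0;0 -75 0 0;0 -120 0 0;0 -150 0 0;0 -150 0 0' 0 90;python3 go.py .452 -.068 .17 -95.8
```

```text
t: 13.45
ee_pos: [0.5022, 0.135, 0.1909]
tcp_rot: [0.569, -0.568, 0.42, -0.421]
wrist_force: [-0.6, -0.6, -2.6]
width: 0.354
shift [ 179.6   20.8 -107.2] turn 22.7 curyaw -73.1 per50 4.20383824617456
```

```bash
python3 -m inch '30 3 -18 4;60 7 -36 8;90 10 -54 12;120 14 -72 16;150 17 -90 20;180 20 -107 22.7;180 20 -107 22.7;180 20 -107 22.7'; python3 go.py .452 -.068 .17 -95.8; python3 - <<'E'
from h import *
snap('wrist','w9');print(ctrl.state()['qpos'].round(3))
E
```

```text
t: 14.25
ee_pos: [0.4502, -0.069, 0.1676]
tcp_rot: [0.472, -0.475, 0.526, -0.524]
wrist_force: [-0.0, 0.5, -1.3]
width: 0.36
shift [-1.2 -2.4  1.7] turn -0.1 curyaw -95.9 per50 0.06352952069707436
[-0.573  0.565  0.894  2.307 -0.799  0.618 -0.735]
```

View pics/w9.png

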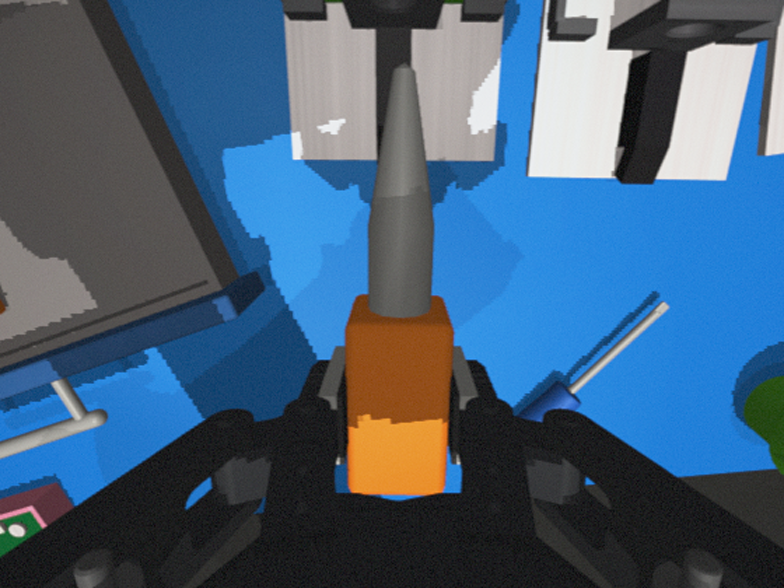

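```bash
python3 px.py .008 293 160 494 160; python3 -m inch '0 0 40 0;0 0 75 0;0 0 80 0;0 0 80 0'; python3 - <<'E'
from h import *
snap('wrist','w10');print(pose()[0])
E
```

```text
[[ 0.5296 -0.0089  0.008 ]
 [ 0.5166 -0.137   0.008 ]]
t: 14.7
ee_pos: [0.531, -0.0754, 0.1671]
tcp_rot: [0.473, -0.476, 0.524, -0.524]
wrist_force: [-1.1, 0.7, -1.2]
width: 0.359
[ 0.52972555 -0.07559747  0.16719571]
```

View pics/w10.png

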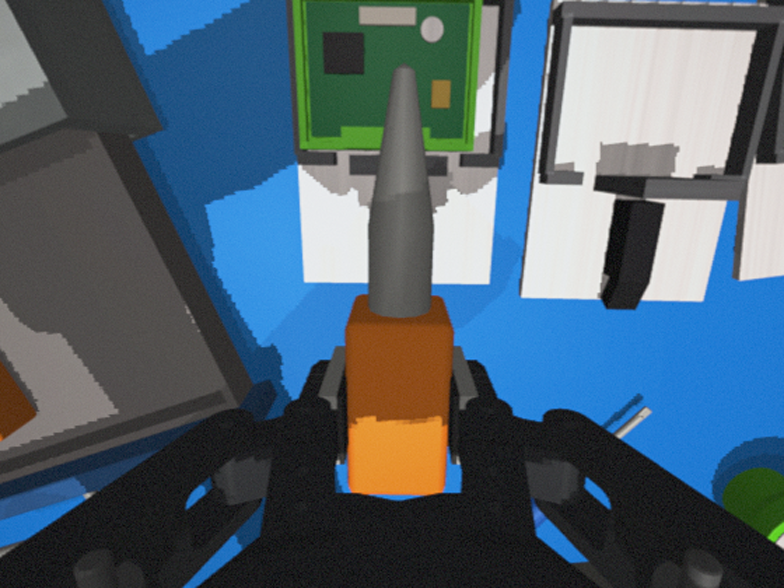

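```bash
python3 - <<'E'
from h import *
snap('wrist','w11',(200,80,370,210));snap('wrist','w12',(230,40,340,130))
E
```

```text
(no output)
```

View pics/w11.png

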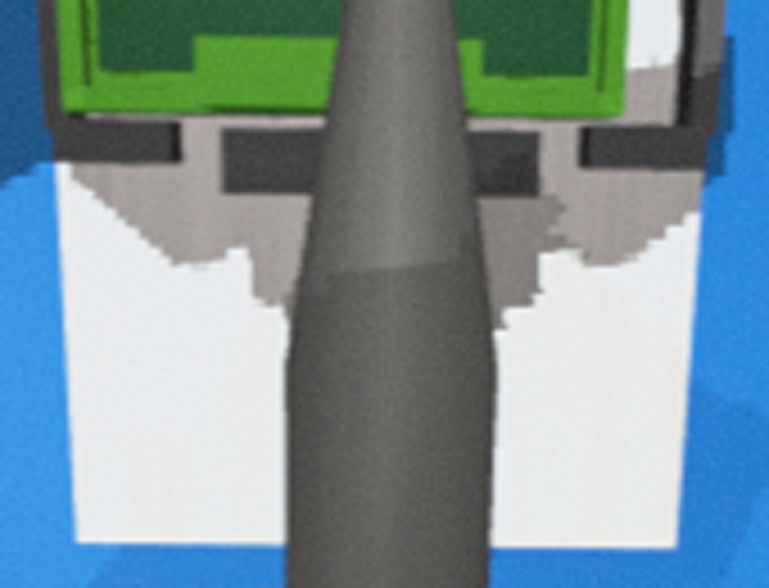

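View pics/w12.png

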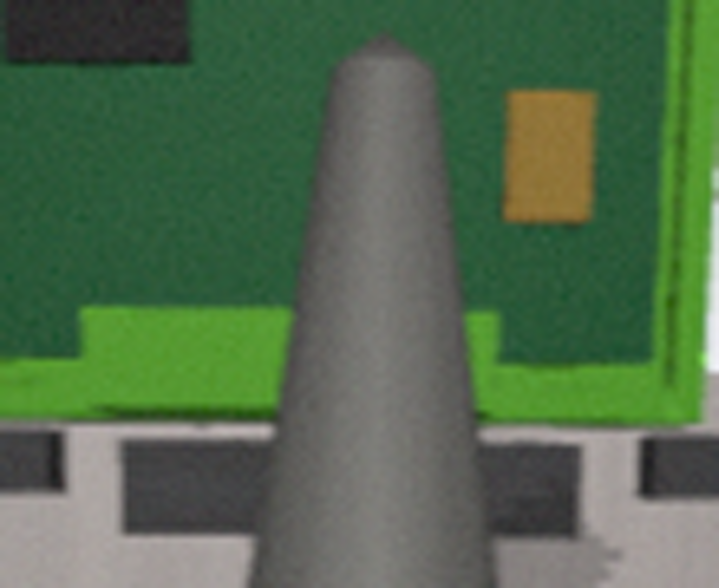

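```bash
cat > a.py <<'E'
from h import *
p,R=pose(); c=cam('wrist',(p,R))
g=lambda L,s,x0,y0:[((x+.5)/s-.5+x0,(y+.5)/s-.5+y0) for x,y in L]
w=back(c,g([(222,190),(540,195),(222,130),(540,133)],4.523,200,80),.068)
print('lug',w.round(4)); d=w[0]-w[1]; print('w',np.linalg.norm(d),'yaw',np.degrees(np.arctan2(-d[0],d[1]))); print('front mid',(w[0]+w[1])/2)
pl=back(c,g([(77,543),(677,548),(56,162),(702,168)],4.523,200,80),.008); print('plate',pl.round(4)); d=pl[0]-pl[1];print(np.linalg.norm(d),np.degrees(np.arctan2(-d[0],d[1])),(pl[0]+pl[1])/2)
cl=back(c,g([(195,37),(482,40)],4.523,200,80),.068);print('case lug',cl.round(4),cl.mean(0),np.linalg.norm(cl[0]-cl[1]))
dr=back(c,g([(383.5,80),(376,400)],6.533,230,40)+g([(391.5,370),(388.5,560)],4.523,200,80),p[2]-.001)
t=(dr-p)@R*1000; print('drift tool',t.round(2)); k=np.polyfit(t[:,2],t[:,0],1);print('slope deg',np.degrees(np.arctan(k[0])),'x at 0',k[1])
print(p,np.degrees(np.arctan2(R[1,0],R[0,0])))
E
python3 a.py
```

```text
lug [[ 0.5988 -0.0576  0.068 ]
 [ 0.593  -0.1076  0.068 ]
 [ 0.6078 -0.0588  0.068 ]
 [ 0.6023 -0.1082  0.068 ]]
w 0.05028506462773463 yaw -6.6941978497711085
front mid [ 0.59589422 -0.08257984  0.068     ]
plate [[ 0.5288 -0.0103  0.008 ]
 [ 0.5145 -0.1384  0.008 ]
 [ 0.6067 -0.019   0.008 ]
 [ 0.5925 -0.1465  0.008 ]]
0.12890672062315892 -6.362611281844327 [ 0.52162728 -0.07434589  0.008     ]
case lug [[ 0.6217 -0.0565  0.068 ]
 [ 0.6168 -0.1003  0.068 ]] [ 0.61922495 -0.07840074  0.068     ] 0.044011091223589954
drift tool [[ 1.34  0.57 95.69]
 [ 0.93  0.65 77.98]
 [ 0.58  0.76 53.79]
 [ 0.31  0.84 35.35]]
slope deg 0.9571992534841494 x at 0 -0.3084370852120909
[ 0.5290136  -0.07593957  0.16749646] -95.76789691121401
```

```bash
python3 go.py .4816 -.0703 .051 -95.3
```

```text
shift [ -1.1 116.7 -47.2] turn -0.5 curyaw -95.8 per50 2.517772030982948
```

```bash
python3 -m inch '-1 5 -30 -0.5;-1 20 -47 -0.5;-1 45 -47 -0.5;-1 75 -47 -0.5;-1 100 -47 -0.5;-1 112 -47 -0.5;-1 117 -47 -0.5;-1 117 -47 -0.5';python3 go.py .4816 -.0703 .051 -95.3; python3 - <<'E'
from h import *
u=np.array([.99396,-.10973,0]);O=np.array([.5959,-.0826,0]); 
snap('wrist','w13',None,[O+u*x+[0,0,z] for x,z in ((0,.068),(-.077,.008),(0,.05),(-.015,.05),(-.085,.05))]);print(ctrl.state()['qpos'].round(3))
snap('top','t7',(270,120,440,220));snap('scene','s2',(130,200,300,300))
E
```

```text
t: 15.65
ee_pos: [0.4827, -0.0714, 0.051]
tcp_rot: [0.475, -0.477, 0.523, -0.522]
wrist_force: [0.1, 0.1, -0.8]
width: 0.357
shift [-1.   0.  -1.2] turn -0.0 curyaw -95.3 per50 0.031240998703626618
[-0.28   0.716  0.465  2.297 -1.024  0.35  -0.585]
```

View pics/w13.png

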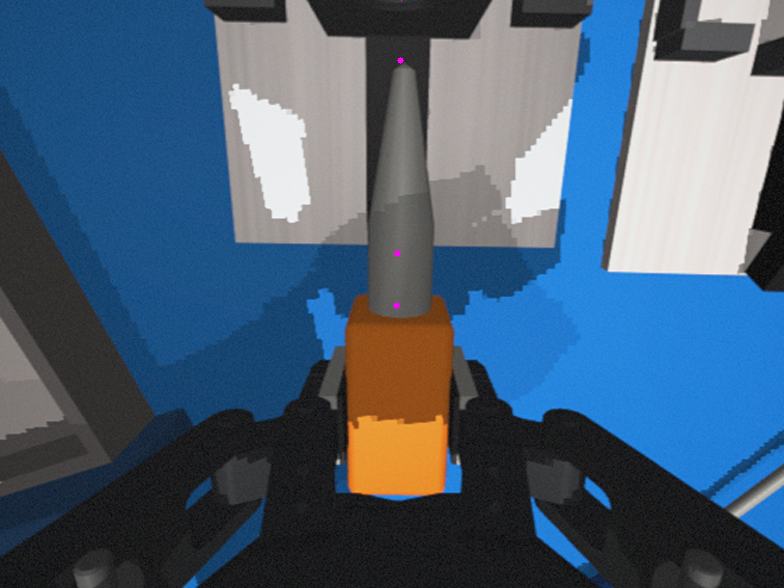

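View pics/s2.png

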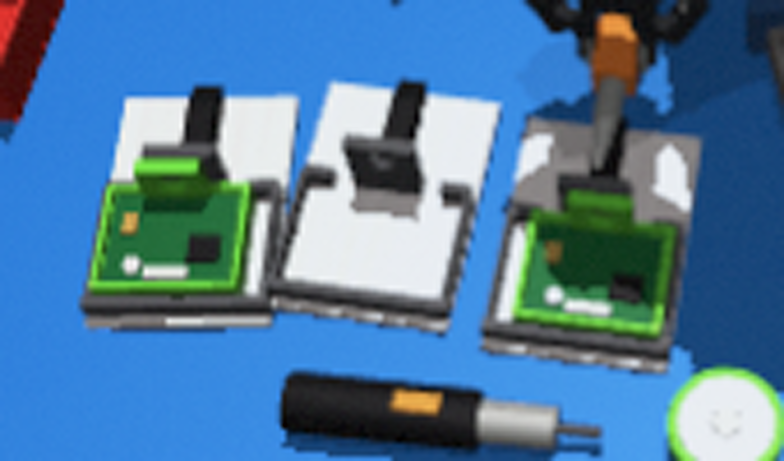

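```bash
python3 -m inch '-1 0 0 0;-1 0 8 0;-1 0 16 0;-0.7 0 24 0;-0.7 0 24 0;-0.7 0 24 0'; python3 - <<'E'
from h import *
u=np.array([.99396,-.10973,0]);O=np.array([.5959,-.0826,0]); p=pose()[0]-O
print(p@u*1000, (-p[0]*u[1]+p[1]*u[0])*1000)
snap('wrist','w14',(200,0,370,130));
E
```

```text
t: 16.4
ee_pos: [0.5074, -0.0728, 0.0507]
tcp_rot: [0.475, -0.478, 0.523, -0.522]
wrist_force: [-1.2, 0.1, -1.1]
width: 0.361
-89.03549178358924 0.027211896271533628
```

View pics/w14.png

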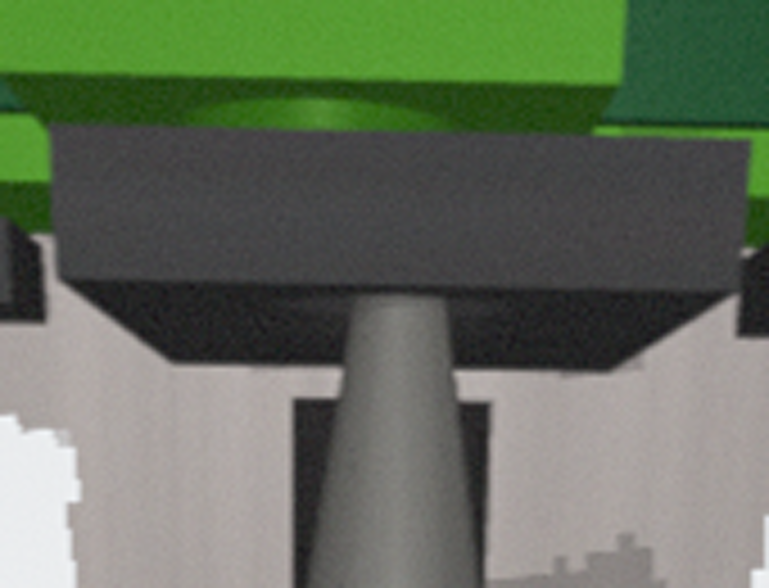

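```bash
python3 -m inch '0.1 0 8 0;0.3 0 16 0;0.4 0 24 0;0.4 0 24 0'; python3 -m inch '0.1 0 8 0;0.3 0 16 0;0.3 0 16 0'; python3 -c "
from h import *
snap('wrist','w15')"
```

```text
t: 16.85
ee_pos: [0.5328, -0.0753, 0.0507]
tcp_rot: [-0.476, 0.478, -0.522, 0.522]
wrist_force: [1.0, 0.5, -2.1]
width: 0.357
t: 17.15
ee_pos: [0.5484, -0.0768, 0.0506]
tcp_rot: [0.476, -0.478, 0.522, -0.522]
wrist_force: [1.3, 2.4, -0.9]
width: 0.357
```

View pics/w15.png

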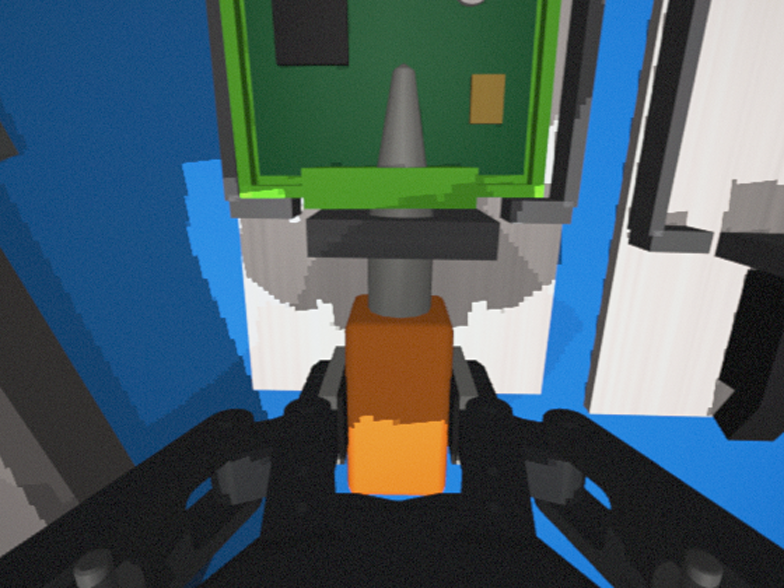

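```bash
python3 -m inch '0.1 0 5 0;0.2 0 10 0;0.2 0 10 0;0.2 0 10 0'; python3 -m inch '0.1 0 4 0;0.1 0 7 0;0.1 0 7 0'; python3 -c "
from h import *
u=np.array([.99396,-.10973,0]);O=np.array([.5959,-.0826,0]); p=pose()[0]-O
print(p@u*1000, (-p[0]*u[1]+p[1]*u[0])*1000)
snap('wrist','w16')"
```

```text
t: 17.6
ee_pos: [0.5575, -0.0787, 0.0508]
tcp_rot: [-0.475, 0.477, -0.522, 0.523]
wrist_force: [0.8, 1.2, -0.9]
width: 0.36
t: 17.9
ee_pos: [0.5647, -0.0794, 0.0507]
tcp_rot: [-0.475, 0.478, -0.523, 0.523]
wrist_force: [0.4, 2.1, -0.4]
width: 0.357
-31.411021881676604 -0.2427575160906326
```

View pics/w16.png

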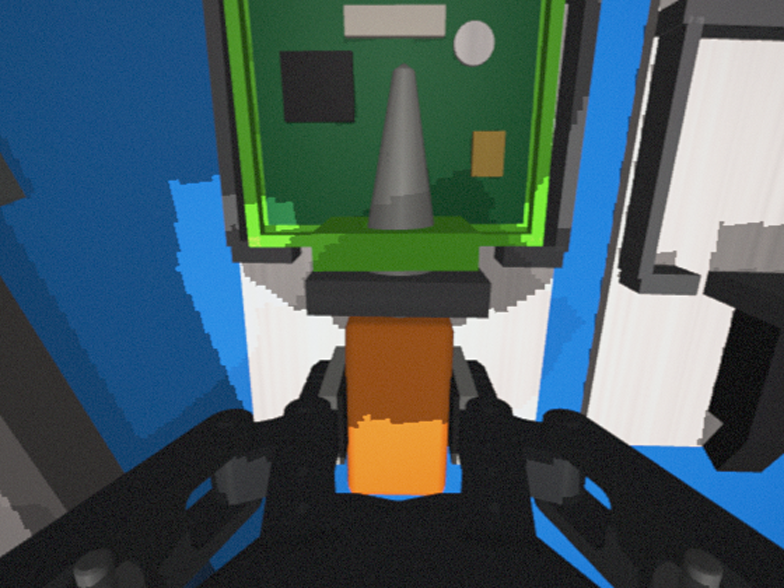

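```bash
python3 -m inch '0 0 2 0;0 0 2 0;0 0 2 0'; python3 -m inch '0 0 2 0;0 0 2 0;0 0 2 0';python3 -m inch '0 0 2 0;0 0 2 0;0 0 2 0'
```

```text
t: 18.25
ee_pos: [0.5661, -0.0795, 0.0507]
tcp_rot: [0.475, -0.478, 0.523, -0.523]
wrist_force: [0.6, 0.5, -1.1]
width: 0.362
t: 18.55
ee_pos: [0.5681, -0.0796, 0.0507]
tcp_rot: [0.475, -0.478, 0.523, -0.523]
wrist_force: [0.6, 0.7, -1.5]
width: 0.364
t: 18.85
ee_pos: [0.5681, -0.0796, 0.0505]
tcp_rot: [0.474, -0.478, 0.524, -0.522]
wrist_force: [-5.7, 1.3, 2.7]
width: 0.358
```

```bash
python3 -m inch '0 0 3 0;0 0 3 0;0 0 3 0'; python3 -m inch '0 0 0 0' 0; python3 -c "
from h import *
snap('wrist','w17')"
```

```text
t: 19.15
ee_pos: [0.5681, -0.0796, 0.0504]
tcp_rot: [0.473, -0.479, 0.526, -0.52]
wrist_force: [-16.1, 2.6, 8.3]
width: 0.361
t: 19.25
ee_pos: [0.5682, -0.0796, 0.0504]
tcp_rot: [0.473, -0.479, 0.525, -0.52]
wrist_force: [-15.8, 2.7, 8.6]
width: 0.359
```

View pics/w17.png

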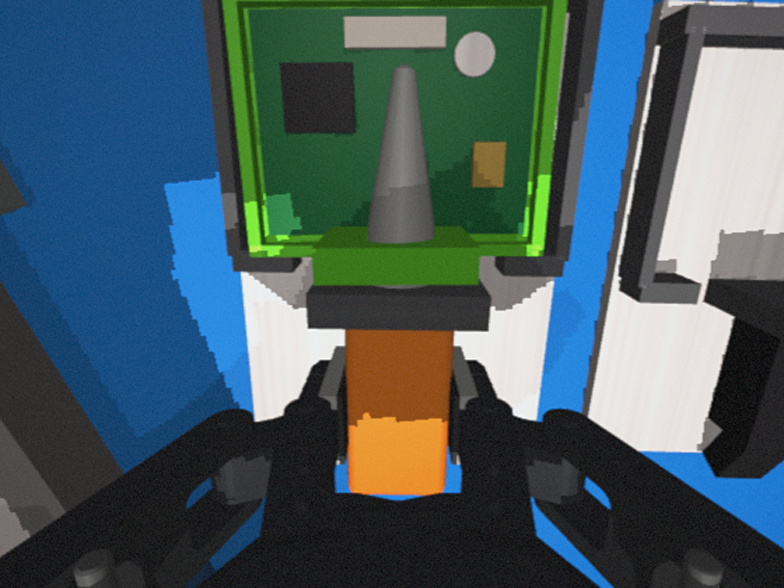

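```bash
python3 -m inch '0 0 -3 0;0 2 -3 0;0 2 -3 0'; python3 -m inch '0 0 0 0;0 0 0 0;0 0 0 0' 45;  python3 -m inch '0 -10 0 0;0 -40 0 0;0 -80 0 0;0 -120 0 0;0 -120 0 0'; python3 -c "
from h import *
snap('wrist','w18')"
```

```text
t: 19.6
ee_pos: [0.5681, -0.0794, 0.0494]
tcp_rot: [0.475, -0.478, 0.524, -0.521]
wrist_force: [-11.1, 3.9, 14.5]
width: 0.358
t: 19.9
ee_pos: [0.5705, -0.0798, 0.0487]
tcp_rot: [-0.475, 0.477, -0.523, 0.523]
wrist_force: [0.2, -0.2, -1.0]
width: 0.53
t: 20.4
ee_pos: [0.5724, -0.0806, 0.1736]
tcp_rot: [-0.476, 0.476, -0.521, 0.524]
wrist_force: [0.3, -0.7, -0.0]
width: 0.527
```

View pics/w18.png

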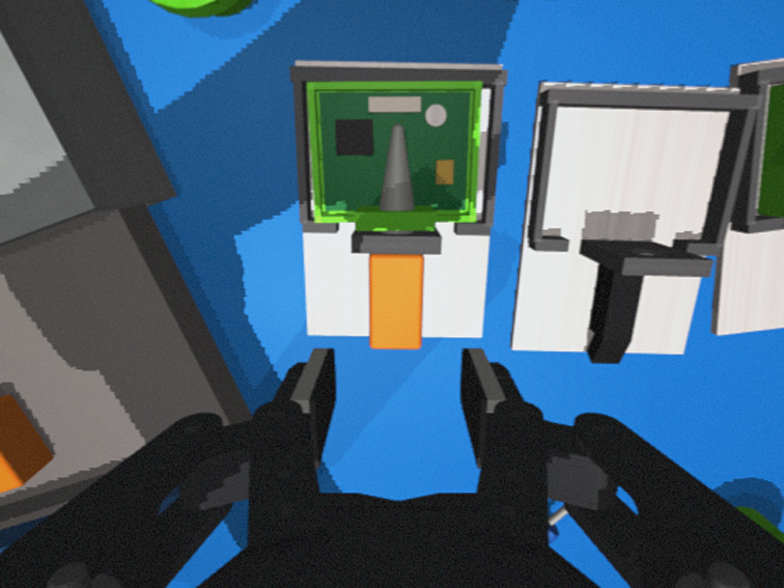

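```bash
python3 -c "
from h import *
snap('wrist','w19',(210,100,350,255))"; python3 go.py .4801 .2117 .2 -74
```

```text
shift [-281.2  -30.6 -117.1] turn -21.3 curyaw -95.3 per50 6.122816672088101
```

View pics/w19.png

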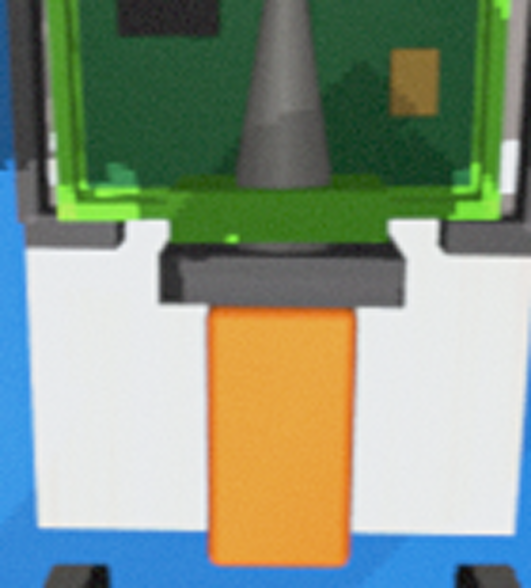

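```bash
python3 -m inch '-30 -15 -15 -2.5;-70 -30 -30 -5;-110 -30 -46 -8;-150 -30 -62 -11;-190 -30 -78 -14;-230 -30 -95 -17;-270 -30 -112 -20;-281 -30 -117 -21.3' 50; python3 -m inch '0 0 0 0'; python3 go.py .4801 .2117 .18 -74;  python3 -c "
from h import *
snap('wrist','w20')
print(ctrl.state()['qpos'].round(3))"
```

```text
t: 21.3
ee_pos: [0.4775, 0.2158, 0.1969]
tcp_rot: [-0.564, 0.568, -0.425, 0.422]
wrist_force: [-0.0, 0.4, 0.2]
width: 0.579
t: 21.4
ee_pos: [0.4787, 0.2131, 0.1974]
tcp_rot: [-0.564, 0.567, -0.425, 0.424]
wrist_force: [0.1, 0.2, -0.7]
width: 0.585
shift [ 1.7 17.4  1.1] turn 0.2 curyaw -73.8 per50 0.35034839802687834
[-1.075  0.551  0.822  2.134 -0.621  0.717 -1.127]
```

View pics/w20.png

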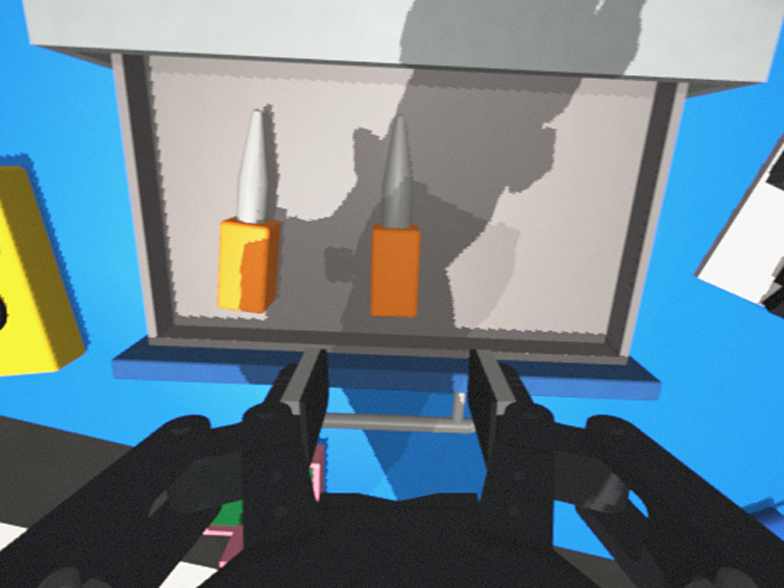

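```bash
python3 px.py .053 371 227 418 226 417 317 371 316; python3 px.py .037 400 118 397 225
```

```text
[[0.5055 0.2362 0.053 ]
 [0.5143 0.2077 0.053 ]
 [0.4552 0.1906 0.053 ]
 [0.4473 0.2207 0.053 ]]
c [0.4806 0.2138 0.053 ] yaw 15.555394186730256 0.06084869254155824
[[0.5739 0.2366 0.037 ]
 [0.509  0.22   0.037 ]]
```

```bash
python3 go.py .4806 .2138 .037 -74.8
```

```text
shift [ -2.5 160.7   2.6] turn 0.8 curyaw -74.0 per50 3.2148094811357013
```

```bash
python3 -m inch '-1.5 40 2 0.8;-1.5 80 2 0.8;-1.5 115 2 0.8;-1.5 135 2 0.8;-1.5 148 2 0.8;-1.5 156 2 0.8;-1.5 160 2 0.8;-1.5 160 2 0.8'&& python3 -m inch '0 0 0 0;0 0 0 0;0 0 0 0;0 0 0 0;0 0 0 0' 0 90;  python3 - <<'E'
from h import *
snap('wrist','w21');print(ctrl.state()['qpos'].round(3))
E
```

```text
t: 22.25
ee_pos: [0.4813, 0.2119, 0.0384]
tcp_rot: [-0.56, 0.563, -0.43, 0.43]
wrist_force: [0.4, -1.2, -0.0]
width: 0.588
t: 22.75
ee_pos: [0.4814, 0.2131, 0.0393]
tcp_rot: [-0.561, 0.562, -0.43, 0.429]
wrist_force: [0.1, -0.1, 6.8]
width: 0.358
[-0.825  0.754  0.456  2.215 -0.95   0.379 -0.873]
```

View pics/w21.png

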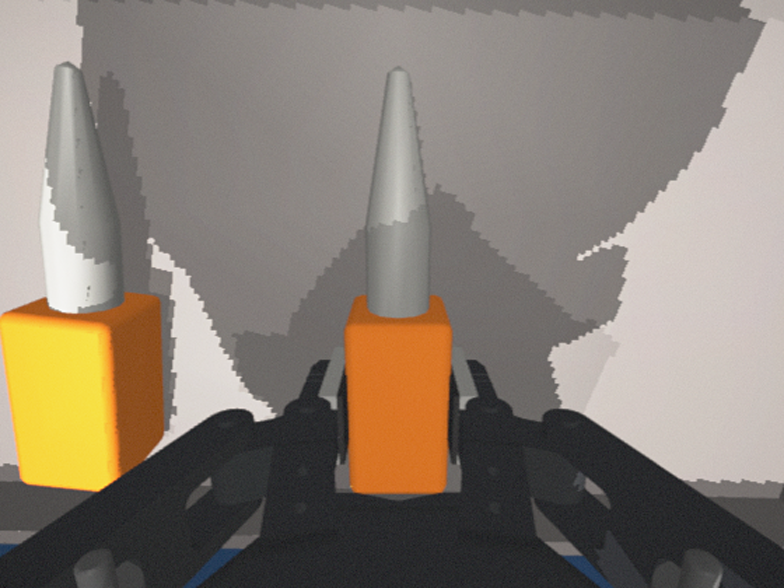

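```bash
python3 -m inch '0 -5 0 0;0 -30 0 0;0 -75 0 0;0 -120 0 0;0 -160 0 0;0 -160 0 0' 0 90;python3 go.py .511 -.375 .19 -88
```

```text
t: 23.4
ee_pos: [0.4831, 0.2137, 0.2029]
tcp_rot: [0.563, -0.561, 0.429, -0.43]
wrist_force: [0.4, -0.8, -1.9]
width: 0.356
shift [ 575.4   12.2 -127.5] turn 13.2 curyaw -74.8 per50 11.789660724550135
```

```bash
python3 -m inch '35 1 -8 1;75 2 -17 2;115 2 -26 3;155 3 -35 4;195 4 -44 5;235 5 -53 6;275 6 -62 7;315 6 -70 8' && python3 go.py .511 -.375 .19 -88
```

```text
t: 24.2
ee_pos: [0.4956, -0.1103, 0.1925]
tcp_rot: [-0.529, 0.532, -0.469, 0.467]
wrist_force: [0.2, 0.2, -2.1]
width: 0.354
shift [264.6   2.8 -17.7] turn 5.2 curyaw -82.8 per50 5.3041225476038925
```

```bash
python3 -m inch '35 0 -3 1;75 1 -6 2;115 2 -9 3;155 2 -12 4;195 3 -15 5;235 3 -18 5.2;265 3 -18 5.2;265 3 -18 5.2' && python3 go.py .511 -.375 .167 -88;  python3 - <<'E'
from h import *
snap('wrist','w22');print(ctrl.state()['qpos'].round(3))
E
```

```text
t: 25.0
ee_pos: [0.5106, -0.3786, 0.1902]
tcp_rot: [-0.505, 0.51, -0.492, 0.493]
wrist_force: [-0.6, 0.0, -1.1]
width: 0.361
shift [-3.7 23.2  0.6] turn -0.2 curyaw -88.2 per50 0.47001702096839004
[ 0.076  0.667  0.75   1.896 -0.606  0.823 -0.389]
```

View pics/w22.png

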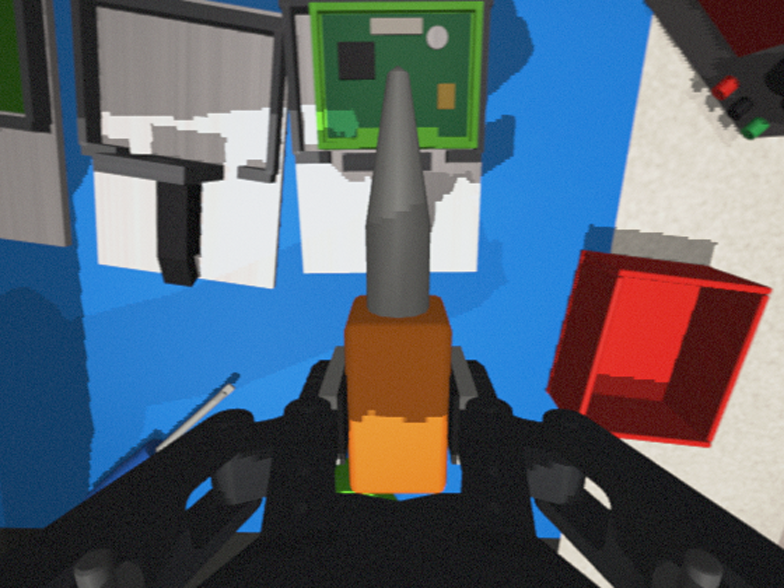

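Over the right cradle; the drift is still well held, with the plate front edge level in the image at row 271. Closer crops for measuring.

```bash
python3 -m inch '-3 23 0 0;-3 23 0 0;-3 23 0 0;-3 23 0 0'; python3 - <<'E'
from h import *
snap('wrist','w23',(200,80,370,210));snap('wrist','w24',(230,40,340,130))
E
```

```text
t: 25.45
ee_pos: [0.5118, -0.3709, 0.168]
tcp_rot: [-0.508, 0.51, -0.491, 0.491]
wrist_force: [0.5, 0.5, -1.0]
width: 0.36
```

View pics/w23.png

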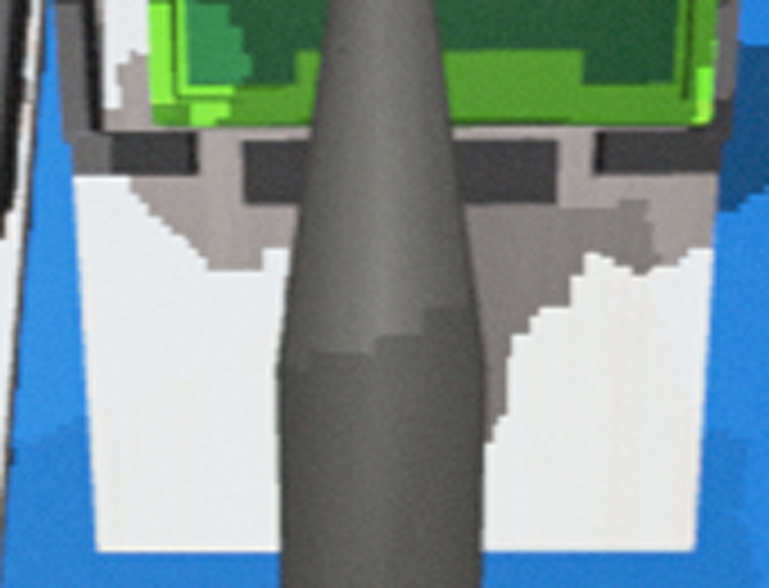

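View pics/w24.png

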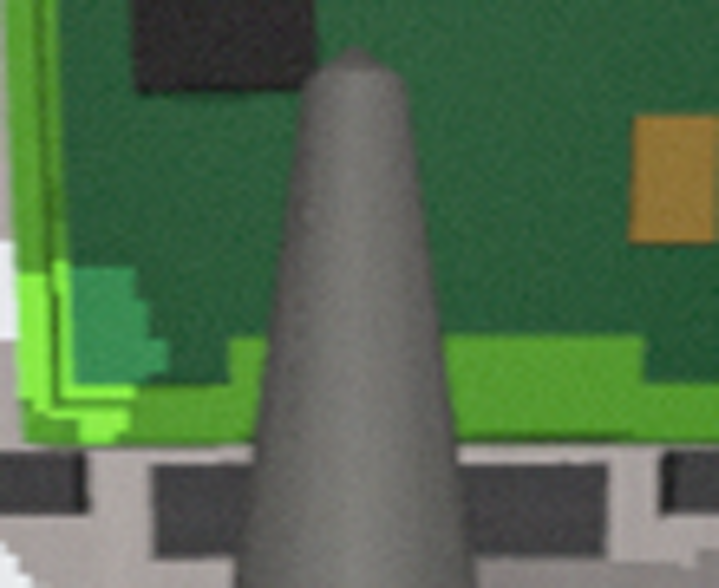

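```bash
cat > a.py <<'E'
from h import *
P=[pose() for _ in range(1)]; p,R=P[0]; c=cam('wrist',(p,R))
g=lambda L,s,x0,y0:[((x+.5)/s-.5+x0,(y+.5)/s-.5+y0) for x,y in L]
tt=lambda w:((w-p)@R*1000).round(2)
w=back(c,g([(244,202),(557,203),(244,141),(557,141)],4.523,200,80),.068)
print('lug tool\n',tt(w), 'mid',(tt(w)[0]+tt(w)[1])/2)
pl=back(c,g([(98,550),(695,550)],4.523,200,80),.008); print('plate',tt(pl),tt(pl).mean(0))
cl=back(c,g([(297,52),(582,52)],4.523,200,80),.068);print('case lug',tt(cl),tt(cl).mean(0))
dr=back(c,g([(354.5,90),(357,400)],6.533,230,40)+g([(380.5,380),(381,560)],4.523,200,80),p[2]-.0018)
t=tt(dr); print('drift tool',t); k=np.polyfit(t[:,2],t[:,0],1);print('slope deg',np.degrees(np.arctan(k[0])),'x at 0',k[1])
tip=back(c,g([(354.5,52)],6.533,230,40),p[2]-.0018);print('tip',tt(tip))
print(p,np.degrees(np.arctan2(R[1,0],R[0,0])))
E
python3 a.py
```

```text
lug tool
 [[-22.07  99.99  66.24]
 [ 27.71 100.11  66.03]
 [-21.8   99.97  75.49]
 [ 27.38 100.09  75.45]] mid [  2.82  100.05   66.135]
plate [[-61.28 160.08  -7.85]
 [ 67.43 160.38  -8.1 ]] [  3.075 160.23   -7.975]
case lug [[-13.23  99.96  88.61]
 [ 30.78 100.06  88.57]] [  8.775 100.01   88.59 ]
drift tool [[-0.35  1.57 95.38]
 [-0.21  1.62 78.06]
 [-0.44  1.67 52.77]
 [-0.41  1.72 35.15]]
slope deg 0.12684241275869745 x at 0 -0.4971510870385413
tip [[-0.35  1.57 97.41]]
[ 0.51188726 -0.37121776  0.16819996] -87.981008504438
```

```bash
python3 -m inch '3.6 5 -30 -0.3;3.6 20 -47 -0.3;3.6 45 -47 -0.3;3.6 75 -47 -0.3;3.6 100 -47 -0.3;3.6 112 -47 -0.3;3.6 116.4 -47 -0.3;3.6 116.4 -47 -0.3'; python3 -m inch '0 0 8 0;0 0 16 0;0 0 23 0;0 0 23 0;0 0 23 0'; python3 - <<'E'
from h import *
snap('wrist','w25',(200,0,370,130));print(pose()[0],ctrl.state()['qpos'].round(3))
E
```

```text
t: 26.35
ee_pos: [0.4644, -0.3771, 0.0515]
tcp_rot: [-0.509, 0.511, -0.49, 0.49]
wrist_force: [-0.3, 0.2, -1.3]
width: 0.361
t: 26.85
ee_pos: [0.4876, -0.3756, 0.0512]
tcp_rot: [-0.509, 0.511, -0.49, 0.489]
wrist_force: [0.1, -0.2, -1.3]
width: 0.362
[ 0.48722724 -0.37573629  0.05119438] [ 0.219  0.806  0.545  2.011 -0.793  0.548 -0.199]
```

View pics/w25.png

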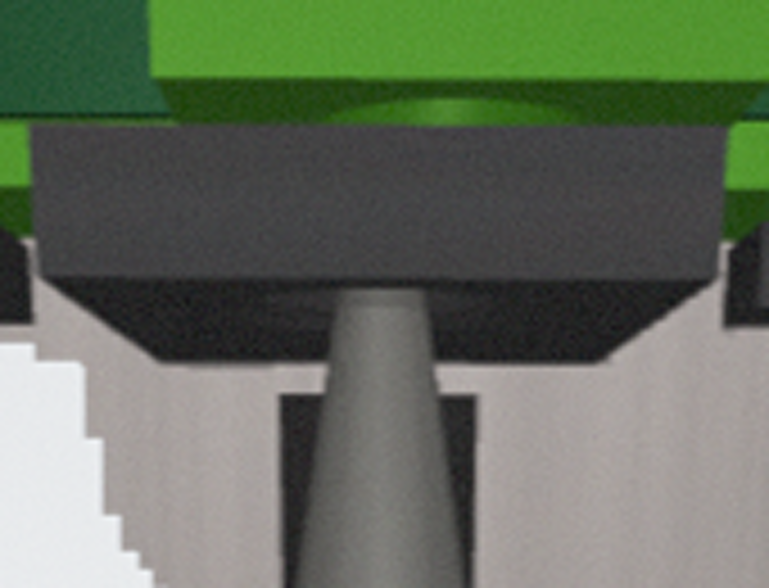

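```bash
python3 -m inch '0 0 8 0;0 0 16 0;0 0 24 0;0 0 24 0'; python3 -m inch '0 0 8 0;0 0 16 0;0 0 24 0;0 0 24 0'; python3 -m inch '0 0 4 0;0 0 8 0;0 0 8 0'; python3 -c "
from h import *
snap('wrist','w26')"
```

```text
t: 27.3
ee_pos: [0.5131, -0.3747, 0.0509]
tcp_rot: [-0.509, 0.511, -0.489, 0.49]
wrist_force: [-0.0, -0.5, -1.3]
width: 0.361
t: 27.7
ee_pos: [0.5365, -0.3746, 0.0513]
tcp_rot: [-0.509, 0.511, -0.49, 0.49]
wrist_force: [0.5, -2.8, 1.0]
width: 0.359
t: 28.0
ee_pos: [0.5435, -0.3743, 0.0513]
tcp_rot: [-0.508, 0.511, -0.49, 0.49]
wrist_force: [-1.5, -2.1, 4.2]
width: 0.362
```

View pics/w26.png

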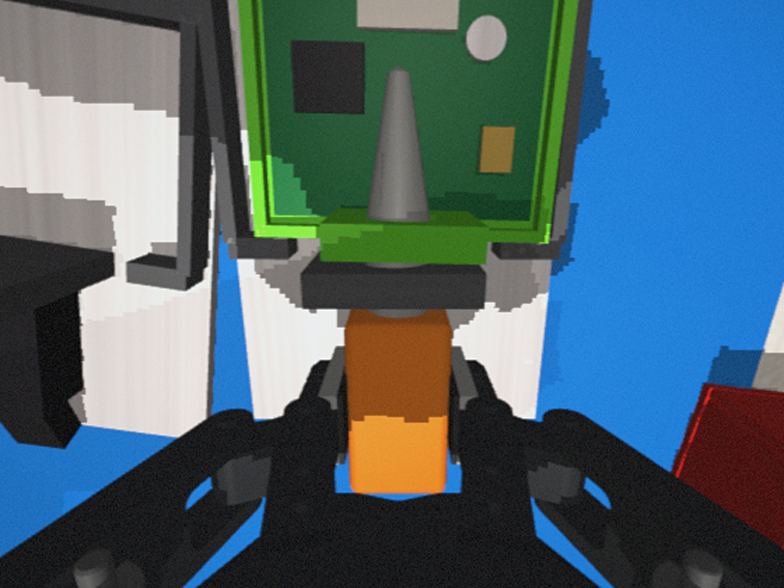

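```bash
python3 -m inch '0 0 2 0;0 0 4 0;0 0 4 0';python3 -m inch '0 0 2 0;0 0 2 0;0 0 2 0';python3 -m inch '0 0 2 0;0 0 2 0;0 0 2 0';python3 -m inch '0 0 2 0;0 0 2 0;0 0 2 0'
```

```text
t: 28.35
ee_pos: [0.547, -0.3741, 0.0512]
tcp_rot: [-0.508, 0.511, -0.49, 0.49]
wrist_force: [-3.3, -3.2, 4.4]
width: 0.356
t: 28.65
ee_pos: [0.549, -0.374, 0.0512]
tcp_rot: [-0.508, 0.511, -0.49, 0.49]
wrist_force: [-3.4, -3.2, 5.0]
width: 0.358
t: 28.95
ee_pos: [0.5496, -0.374, 0.0512]
tcp_rot: [-0.508, 0.511, -0.491, 0.49]
wrist_force: [-7.6, -3.3, 7.4]
width: 0.354
t: 29.25
ee_pos: [0.5496, -0.3739, 0.0512]
tcp_rot: [-0.507, 0.511, -0.492, 0.489]
wrist_force: [-13.6, -2.0, 11.0]
width: 0.362
```

```bash
python3 -m inch '0 0 3 0;0 0 3 0;0 0 3 0';  python3 -c "
from h import *
snap('wrist','w27',(210,100,350,255))"; python3 -m inch '0 0 -4 0;0 2 -4 0;0 2 -4 0'; python3 -m inch '0 0 0 0;0 0 0 0;0 0 0 0' 45;  python3 -m inch '0 -10 0 0;0 -40 0 0;0 -80 0 0;0 -120 0 0;0 -120 0 0'; python3 -c "
from h import *
snap('wrist','w28');snap('wrist','w29',(210,100,350,255))"
```

```text
t: 29.55
ee_pos: [0.5497, -0.3739, 0.0512]
tcp_rot: [-0.506, 0.512, -0.494, 0.488]
wrist_force: [-23.0, -1.0, 17.3]
width: 0.357
t: 29.9
ee_pos: [0.5495, -0.374, 0.0508]
tcp_rot: [-0.508, 0.511, -0.491, 0.489]
wrist_force: [-14.8, 1.5, 24.6]
width: 0.354
t: 30.2
ee_pos: [0.5529, -0.3722, 0.0485]
tcp_rot: [-0.509, 0.511, -0.49, 0.489]
wrist_force: [0.0, -0.4, -0.1]
width: 0.531
t: 30.7
ee_pos: [0.5544, -0.375, 0.1746]
tcp_rot: [-0.509, 0.511, -0.488, 0.492]
wrist_force: [0.6, 0.4, 0.9]
width: 0.528
```

View pics/w28.png

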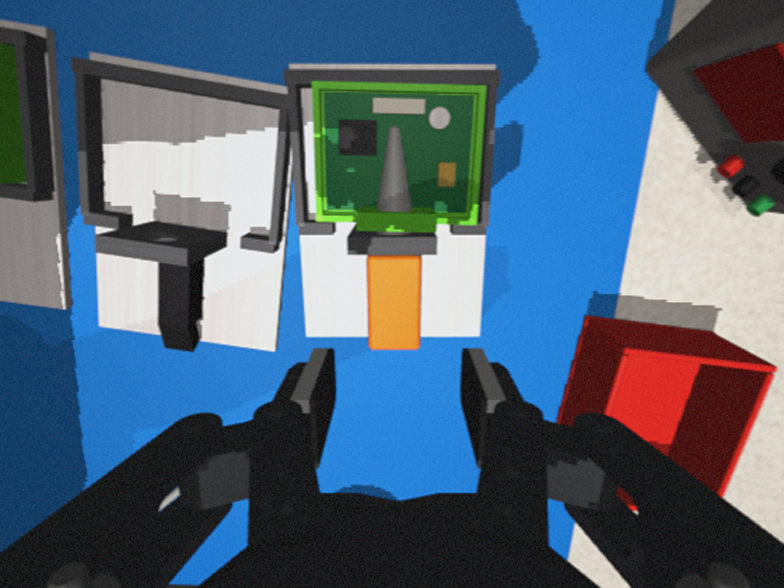

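View pics/w29.png

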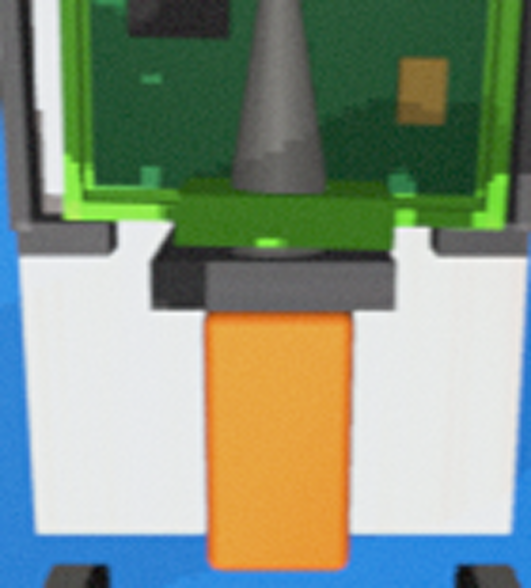

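```bash
cat > b.py <<'E'
from h import *
p,R=pose(); c=cam('wrist',(p,R)); s=588/155
g=lambda L:[((x+.5)/s-.5+210,(y+.5)/s-.5+100) for x,y in L]
tt=lambda w:((w-p)@R*1000).round(2)
print('lug',tt(back(c,g([(152,309),(395,310)]),.068)))
print('lug back',tt(back(c,g([(160,258),(393,260)]),.068)))
print('handle back',tt(back(c,g([(210,566),(347,566)]),.062)))
print('handle front',tt(back(c,g([(205,318),(352,318)]),.062)))
print('case lug back',tt(back(c,g([(180,183),(390,183)]),.068)),'front',tt(back(c,g([(173,247),(395,247)]),.068)))
print('plate front',tt(back(c,g([(36,533),(512,535)]),.008)))
print('shank at lug',tt(back(c,g([(233,190),(325,190)]),.05)))
E
python3 b.py
```

```text
lug [[-26.42 102.05  24.22]
 [ 22.55 102.17  23.94]]
lug back [[-24.5  102.04  34.55]
 [ 21.88 102.15  34.08]]
handle back [[-16.18 108.15 -34.85]
 [ 14.08 108.22 -34.93]]
handle front [[-16.18 108.08  21.05]
 [ 14.28 108.15  21.  ]]
case lug back [[-20.14 102.03  49.28]
 [ 20.89 102.13  49.23]] front [[-21.85 102.05  36.74]
 [ 22.21 102.15  36.68]]
plate front [[-66.31 162.05 -49.55]
 [ 61.68 162.35 -50.44]]
shank at lug [[-10.53 120.06  45.99]
 [  8.88 120.11  45.97]]
```

```bash
python3 -m inch '-1.4 30 -5 0;-2.8 70 -5 0;-2.8 100 -5 0;-2.8 115 -5 0;-2.8 122 -5 0;-2.8 125 -5 0;-2.8 125 -5 0'; python3 -m inch '0 0 0 0;0 0 0 0;0 0 0 0;0 0 0 0;0 0 0 0' 0 60; python3 -m inch '0 0 3 0;0 0 5 0;0 0 5 0;0 0 5 0'
```

```text
t: 31.5
ee_pos: [0.5473, -0.3711, 0.0445]
tcp_rot: [-0.509, 0.511, -0.49, 0.49]
wrist_force: [-1.0, -0.5, -0.8]
width: 0.526
t: 32.0
ee_pos: [0.5474, -0.3719, 0.0453]
tcp_rot: [-0.508, 0.511, -0.489, 0.491]
wrist_force: [-1.2, -2.6, 6.4]
width: 0.369
t: 32.4
ee_pos: [0.5477, -0.372, 0.0452]
tcp_rot: [-0.507, 0.512, -0.492, 0.489]
wrist_force: [-14.2, -1.3, 14.5]
width: 0.366
```

```bash
python3 -m inch '0 0 -3 0;0 0 -4 0;0 0 -4 0'; python3 -m inch '0 0 0 0;0 0 0 0;0 0 0 0' 45;  python3 -m inch '0 -10 0 0;0 -40 0 0;0 -80 0 0;0 -125 0 0;0 -125 0 0'; python3 -c "
from h import *
snap('wrist','w30',(210,100,350,255))"
```

```text
t: 32.7
ee_pos: [0.5476, -0.3719, 0.0452]
tcp_rot: [-0.508, 0.511, -0.49, 0.49]
wrist_force: [-4.6, -2.6, 7.3]
width: 0.367
t: 33.0
ee_pos: [0.5485, -0.3699, 0.0438]
tcp_rot: [-0.509, 0.511, -0.49, 0.489]
wrist_force: [0.1, 0.0, -0.5]
width: 0.526
t: 33.5
ee_pos: [0.5502, -0.3727, 0.1752]
tcp_rot: [-0.509, 0.511, -0.487, 0.493]
wrist_force: [1.5, -0.5, 0.1]
width: 0.532
```

View pics/w30.png

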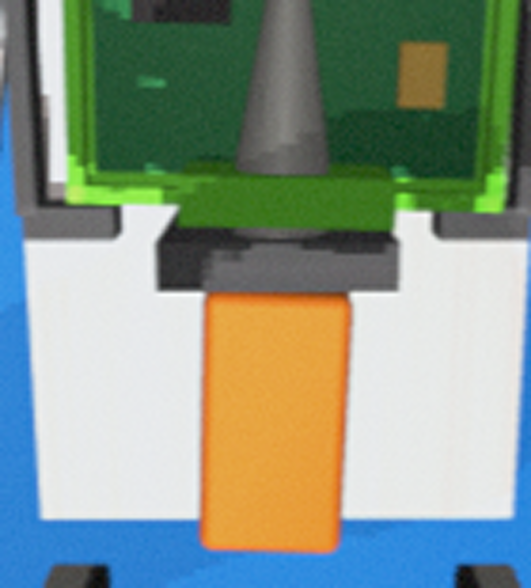

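```bash
cat > b2.py <<'E'
from h import *
p,R=pose(); c=cam('wrist',(p,R)); s=588/155
g=lambda L:[((x+.5)/s-.5+210,(y+.5)/s-.5+100) for x,y in L]
tt=lambda w:((w-p)@R*1000).round(2)
m=lambda n,L,z:print(n,(w:=tt(back(c,g(L),z))).mean(0), w[:,0])
m('lug',[(158,291),(398,291)],.068)
m('handle back',[(200,549),(340,551)],.062)
m('handle front',[(205,298),(352,300)],.062)
m('case lug front',[(177,230),(397,228)],.068)
m('case front outer',[(68,203),(512,203)],.034)
m('plate front',[(41,518),(514,519)],.008)
m('shank at lug',[(237,174),(328,174)],.05)
E
python3 b2.py
```

```text
lug [ -1.03 104.56  27.38] [-25.36  23.3 ]
handle back [ -2.93  110.46  -32.055] [-18.47  12.61]
handle front [ -0.945 110.55   24.535] [-16.26  14.37]
case lug front [  0.79  104.585  39.93 ] [-21.18  22.76]
case front outer [  1.7   138.59   41.075] [-48.77  52.17]
plate front [ -1.35  164.445 -46.435] [-65.17  62.47]
shank at lug [-8.00000e-02  1.22595e+02  4.90650e+01] [-9.74  9.58]
```

```bash
python3 -m inch '-0.8 30 -4 0;-0.8 70 -4 0;-0.8 100 -4 0;-0.8 115 -4 0;-0.8 120 -4 0;-0.8 122 -4 0;-0.8 122 -4 0'; python3 -m inch '0 0 0 0;0 0 0 0;0 0 0 0;0 0 0 0' 0 60; python3 -m inch '0 0 0 -1;0 0 0 -2;0 0 0 -2.5;0 0 0 -2.5;0 0 0 -2.5';  python3 -m inch '0 0 3 1.5;0 0 4 2.5;0 0 4 2.5;0 0 4 2.5'
```

```text
t: 34.25
ee_pos: [0.5445, -0.3705, 0.0478]
tcp_rot: [-0.509, 0.511, -0.49, 0.49]
wrist_force: [-0.3, -0.2, -0.2]
width: 0.529
t: 34.65
ee_pos: [0.5446, -0.371, 0.0485]
tcp_rot: [-0.509, 0.511, -0.489, 0.491]
wrist_force: [-1.6, -2.1, 7.1]
width: 0.367
t: 35.15
ee_pos: [0.5448, -0.3718, 0.0485]
tcp_rot: [-0.519, 0.522, -0.478, 0.48]
wrist_force: [-0.6, -2.8, 6.4]
width: 0.369
t: 35.55
ee_pos: [0.5454, -0.3711, 0.0484]
tcp_rot: [-0.507, 0.511, -0.491, 0.49]
wrist_force: [-10.2, -1.1, 13.2]
width: 0.364
```

```bash
python3 -m inch '0 0 -3 0;0 0 -3 0;0 0 -3 0'; python3 -m inch '0 0 0 0;0 0 0 0;0 0 0 0' 45;  python3 -m inch '0 -10 0 0;0 -40 0 0;0 -80 0 0;0 -125 0 0;0 -125 0 0'; python3 -c "
from h import *
snap('wrist','w31',(210,100,350,255))"
```

```text
t: 35.85
ee_pos: [0.5451, -0.3711, 0.0484]
tcp_rot: [-0.508, 0.511, -0.49, 0.491]
wrist_force: [-2.7, -2.8, 8.6]
width: 0.366
t: 36.15
ee_pos: [0.5453, -0.3693, 0.0468]
tcp_rot: [-0.509, 0.511, -0.49, 0.489]
wrist_force: [-0.3, 0.1, -0.3]
width: 0.53
t: 36.65
ee_pos: [0.5471, -0.3719, 0.1781]
tcp_rot: [-0.509, 0.511, -0.487, 0.493]
wrist_force: [-0.1, 0.1, 0.0]
width: 0.526
```

View pics/w31.png

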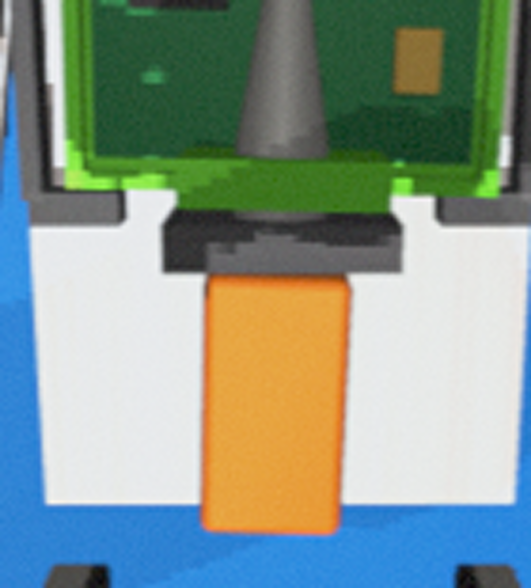

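```bash
cat > b3.py <<'E'
from h import *
p,R=pose(); c=cam('wrist',(p,R)); s=588/155
g=lambda L:[((x+.5)/s-.5+210,(y+.5)/s-.5+100) for x,y in L]
tt=lambda w:((w-p)@R*1000).round(2)
m=lambda n,L,z:print(n,(w:=tt(back(c,g(L),z))).mean(0), w[:,0],w[:,2])
m('lug',[(163,271),(402,272)],.068)
m('lug back',[(175,212),(390,212)],.068)
m('handle back',[(202,533),(338,535)],.062)
m('handle front',[(207,277),(350,278)],.062)
m('case lug front',[(178,210),(392,210)],.068)
m('plate front',[(46,503),(515,503)],.008)
E
python3 b3.py; python3 -c "
from h import *
snap('wrist','w32',(250,150,330,210))"
```

```text
lug [-1.00000e-01  1.07435e+02  3.08650e+01] [-24.51  24.31] [31.02 30.71]
lug back [-1.0000e-01  1.0745e+02  4.2945e+01] [-21.74  21.54] [42.98 42.91]
handle back [ -2.945 113.34  -29.44 ] [-18.16  12.27] [-29.15 -29.73]
handle front [ -0.945 113.43   28.535] [-15.94  14.05] [28.67 28.4 ]
case lug front [  0.405 107.455  43.345] [-21.13  21.94] [43.38 43.31]
plate front [ -0.545 167.335 -43.09 ] [-64.19  63.1 ] [-42.89 -43.29]
```

View pics/w32.png

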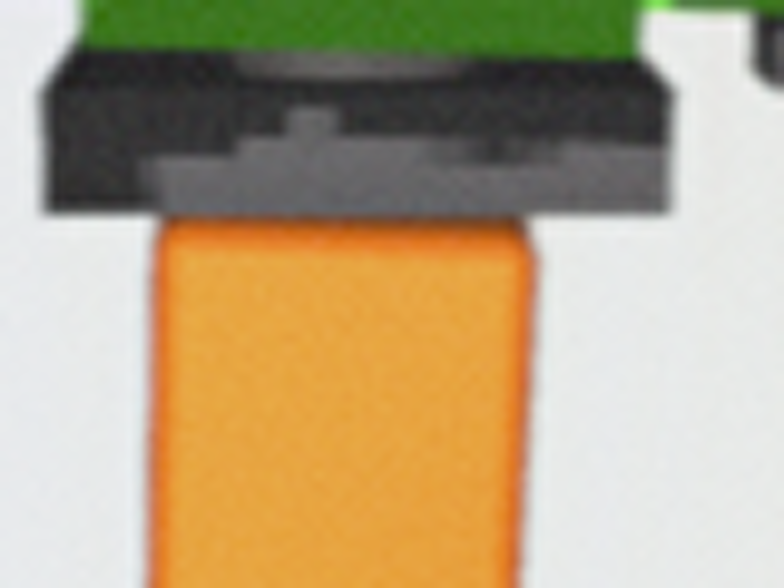

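```bash
python3 -m inch '-1 0 -30 0;-1 0 -54 0;-1 40 -54 0;-1 80 -54 0;-1 110 -54 0;-1 122 -54 0;-1 126 -54 0;-1 126 -54 0' 0; python3 -m inch '0 0 5 0;0 0 10 0;0 0 12 0;0 0 12 0'; python3 -c "
from h import *
snap('wrist','w33')"
```

```text
t: 37.55
ee_pos: [0.4909, -0.3712, 0.0461]
tcp_rot: [-0.508, 0.511, -0.49, 0.49]
wrist_force: [-0.7, 0.5, 0.5]
width: 0.002
t: 37.95
ee_pos: [0.5041, -0.3702, 0.0466]
tcp_rot: [-0.509, 0.511, -0.49, 0.49]
wrist_force: [-0.3, 0.5, 0.9]
width: -0.002
```

View pics/w33.png

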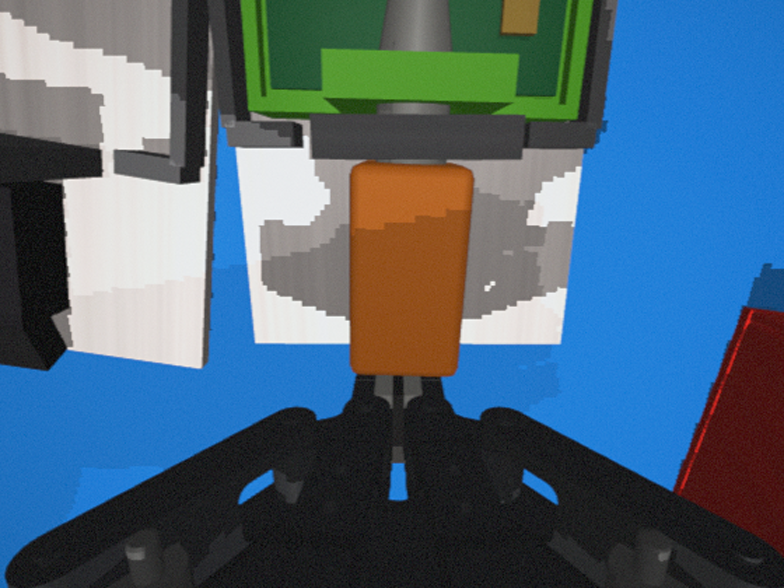

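```bash
python3 -m inch '0 0 2 0;0 0 2 0;0 0 2 0'; python3 -m inch '0 0 2 0;0 0 2 0;0 0 2 0';python3 -m inch '0 0 2 0;0 0 2 0;0 0 2 0'
```

```text
t: 38.3
ee_pos: [0.505, -0.3704, 0.0461]
tcp_rot: [-0.509, 0.511, -0.49, 0.49]
wrist_force: [-0.4, 0.5, 0.2]
width: 0.0
t: 38.6
ee_pos: [0.5054, -0.3708, 0.0461]
tcp_rot: [-0.508, 0.511, -0.491, 0.489]
wrist_force: [-4.9, -1.6, 3.6]
width: 0.003
t: 38.9
ee_pos: [0.5056, -0.3713, 0.0461]
tcp_rot: [-0.507, 0.512, -0.492, 0.489]
wrist_force: [-10.8, -1.4, 5.6]
width: -0.0
```

```bash
python3 -m inch '0 0 3 0;0 0 3 0;0 0 3 0'; python3 -m inch '0 0 2 0;0 0 2 0;0 0 2 0'; python3 -c "
from h import *
snap('wrist','w34')"
```

```text
t: 39.2
ee_pos: [0.5058, -0.3716, 0.046]
tcp_rot: [-0.506, 0.512, -0.493, 0.489]
wrist_force: [-19.9, -1.3, 8.3]
width: -0.003
t: 39.5
ee_pos: [0.5058, -0.3717, 0.046]
tcp_rot: [-0.505, 0.512, -0.494, 0.488]
wrist_force: [-24.4, -3.3, 12.8]
width: 0.003
```

View pics/w34.png

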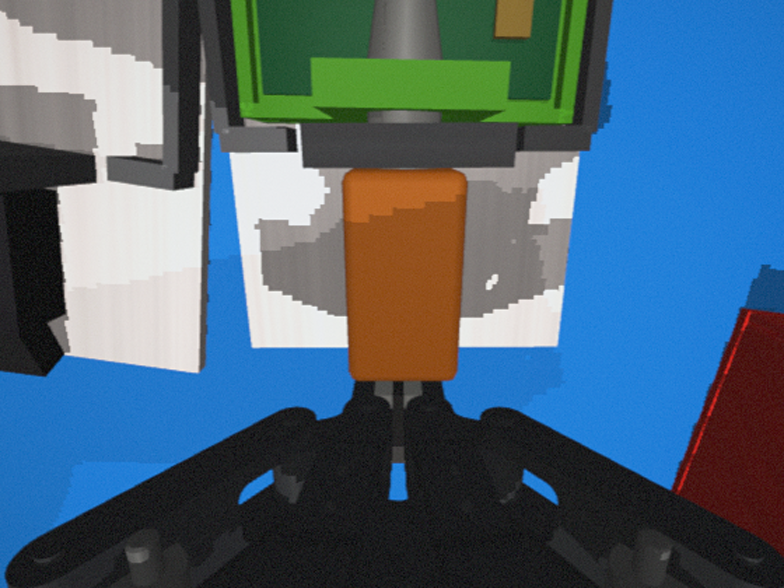

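```bash
python3 -m inch '0 0 -8 0;0 0 -20 0;0 0 -30 0;0 -20 -40 0;0 -50 -40 0;0 -80 -40 0;0 -80 -40 0'; python3 -c "
from h import *
snap('wrist','w35');snap('wrist','w36',(230,20,340,100))"
```

```text
t: 40.25
ee_pos: [0.4754, -0.3728, 0.1295]
tcp_rot: [-0.509, 0.511, -0.488, 0.491]
wrist_force: [-0.7, -0.2, 0.7]
width: 0.0
```

View pics/w35.png

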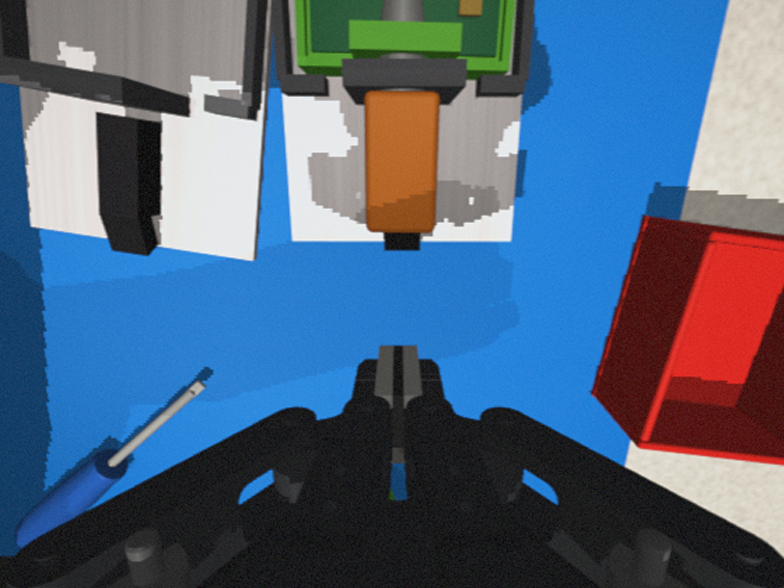

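View pics/w36.png

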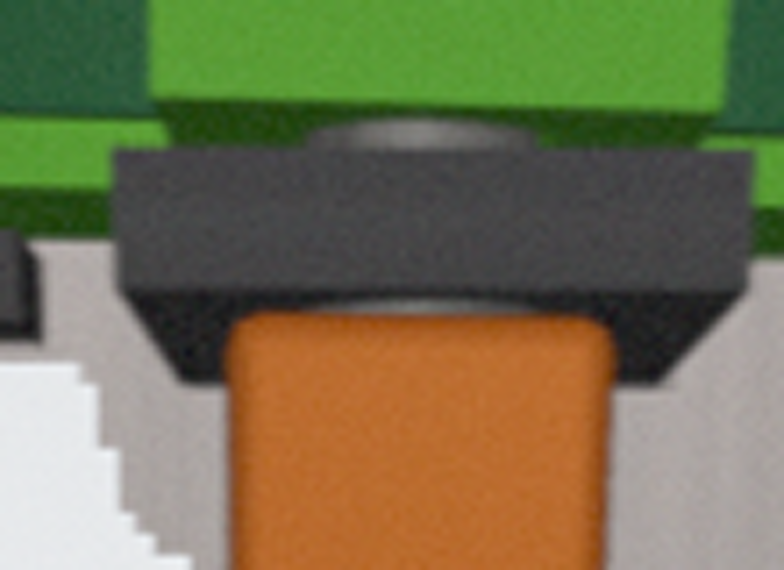

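```bash
python3 go.py .4925 -.0712 .1295 -96.3
```

```text
shift [-299.1   -3.6   30. ] turn 8.6 curyaw -87.7 per50 6.012446091234416
```

```bash
python3 -m inch '-40 -4 4 1;-80 -4 8 2;-120 -4 12 3;-160 -4 16 4;-200 -4 20 5;-240 -4 25 6;-280 -4 28 8;-299 -4 30 8.6'; python3 -m inch '0 0 0 0;0 0 0 0';python3 -c "
from h import *
snap('wrist','w37');snap('wrist','w38',(230,20,340,100))"; python3 go.py .4925 -.0712 .1295 -96.3
```

```text
t: 41.15
ee_pos: [0.4915, -0.0675, 0.1281]
tcp_rot: [0.471, -0.474, 0.527, -0.525]
wrist_force: [0.1, 0.1, -1.2]
width: -0.005
t: 41.35
ee_pos: [0.4921, -0.0715, 0.1289]
tcp_rot: [0.47, -0.474, 0.527, -0.526]
wrist_force: [-0.2, -0.1, -0.0]
width: 0.002
shift [-1.6 -0.2  0.2] turn -0.1 curyaw -96.4 per50 0.03249615361854385
```

View pics/w37.png

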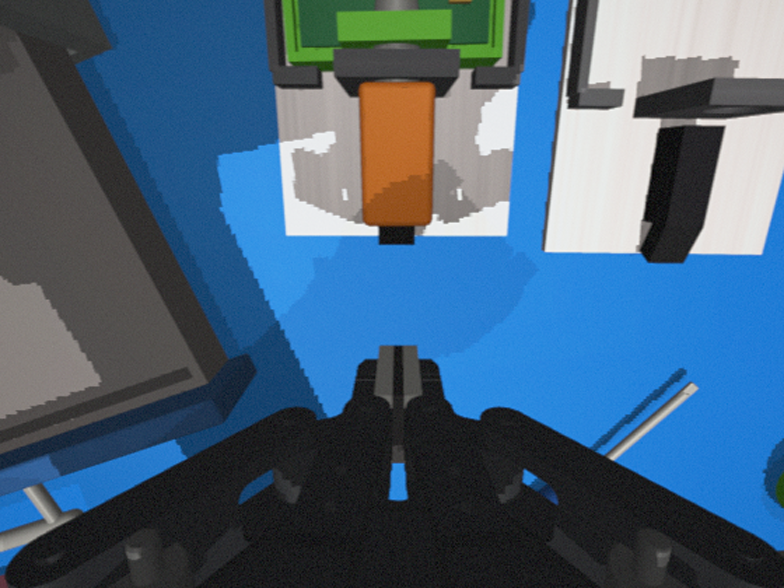

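View pics/w38.png

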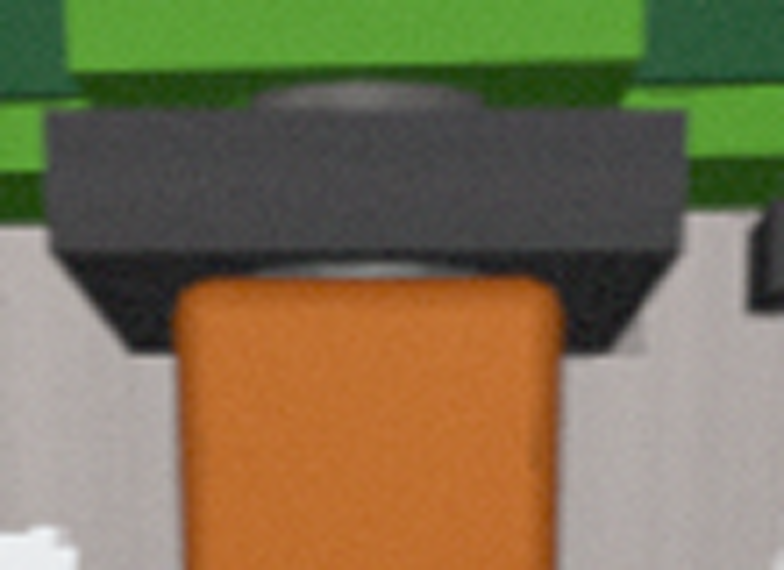

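```bash
python3 -m inch '0 30 0 0;0 60 0 0;0 78 0 0;0 82 0 0;0 82 12 0;0 82 22 0;0 82 26 0;0 82 26 0'; python3 -m inch '0 0 2 0;0 0 4 0;0 0 4 0';python3 -m inch '0 0 2 0;0 0 2 0;0 0 2 0';python3 -m inch '0 0 2 0;0 0 2 0;0 0 2 0'
```

```text
t: 42.25
ee_pos: [0.5194, -0.0744, 0.048]
tcp_rot: [-0.471, 0.473, -0.526, 0.527]
wrist_force: [0.7, -0.1, 0.0]
width: 0.002
t: 42.55
ee_pos: [0.5221, -0.0748, 0.0475]
tcp_rot: [0.471, -0.473, 0.527, -0.526]
wrist_force: [0.0, -1.1, -0.0]
width: 0.0
t: 42.85
ee_pos: [0.5239, -0.0752, 0.0474]
tcp_rot: [0.47, -0.473, 0.527, -0.527]
wrist_force: [0.0, 0.6, -0.4]
width: 0.0
t: 43.15
ee_pos: [0.525, -0.0752, 0.0473]
tcp_rot: [0.47, -0.473, 0.527, -0.526]
wrist_force: [-4.8, 0.6, 1.6]
width: 0.0
```

```bash
python3 -m inch '0 0 2 0;0 0 2 0;0 0 2 0';python3 -m inch '0 0 4 0;0 0 4 0;0 0 4 0';  python3 -c "
from h import *
snap('wrist','w39')"
```

```text
t: 43.45
ee_pos: [0.525, -0.0752, 0.0472]
tcp_rot: [0.47, -0.474, 0.529, -0.525]
wrist_force: [-9.9, 2.0, 7.6]
width: -0.001
t: 43.75
ee_pos: [0.5252, -0.0751, 0.047]
tcp_rot: [0.468, -0.474, 0.531, -0.523]
wrist_force: [-21.4, 1.5, 16.3]
width: -0.005
```

View pics/w39.png

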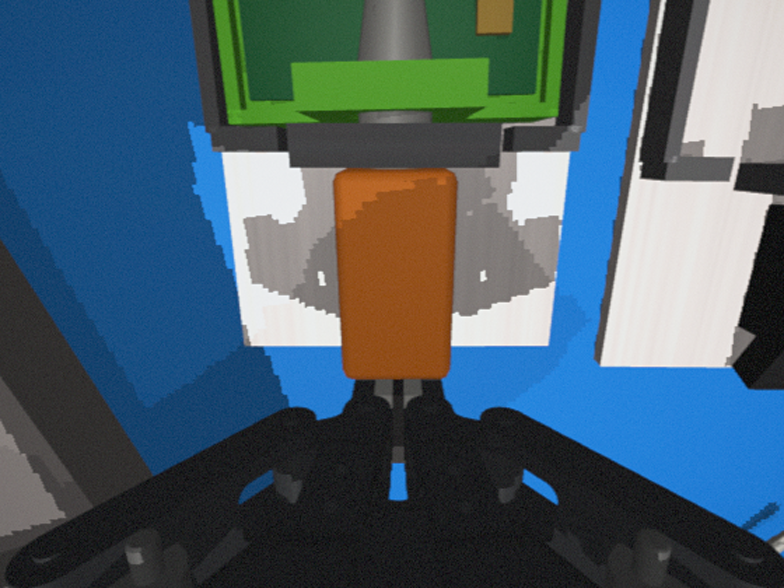

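```bash
python3 -m inch '0 0 -10 0;0 0 -22 0;0 0 -35 0;0 -20 -45 0;0 -60 -45 0;0 -105 -45 0;0 -150 -45 0;0 -190 -45 0'; python3 -m inch '0 0 0 0'; python3 go.py .3645 .219 .25 13.5; python3 -c "
from h import *
snap('wrist','w40')"
```

```text
t: 44.6
ee_pos: [0.4879, -0.071, 0.2396]
tcp_rot: [-0.471, 0.473, -0.527, 0.527]
wrist_force: [0.1, 0.9, -0.2]
width: 0.002
t: 44.7
ee_pos: [0.4901, -0.0714, 0.2416]
tcp_rot: [-0.473, 0.471, -0.525, 0.528]
wrist_force: [-0.4, 0.1, -0.4]
width: -0.0
shift [-274.9   -9.5 -156.6] turn -109.8 curyaw -96.3 per50 6.33036555026643
```

View pics/w40.png

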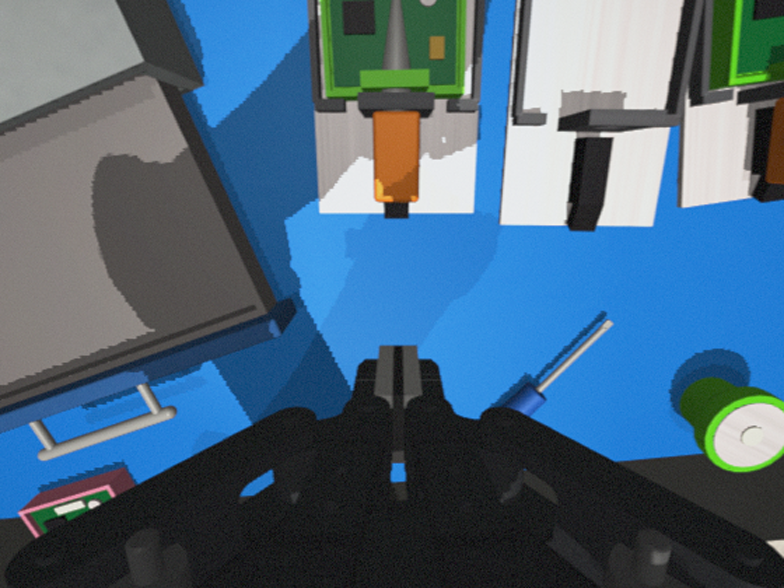

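```bash
python3 -m inch '-20 -1 -10 -8;-50 -2 -25 -16;-85 -4 -45 -25;-120 -5 -65 -33;-155 -6 -85 -42;-190 -7 -105 -50;-225 -8 -125 -59;-255 -9 -145 -67' 24 60; python3 go.py .3645 .219 .25 13.5
```

```text
t: 45.55
ee_pos: [0.3704, 0.2006, 0.2457]
tcp_rot: [-0.684, 0.686, -0.177, 0.175]
wrist_force: [0.4, -0.5, 0.1]
width: 0.286
shift [-14.1  -4.3  13.2] turn -42.4 curyaw -28.9 per50 0.39574739417967114
```

```bash
python3 -m inch '-10 -2 9 -8;-14 -4 13 -16;-14 -4 13 -25;-14 -4 13 -33;-14 -4 13 -42.4;-14 -4 13 -42.4;-14 -4 13 -42.4'; python3 go.py .3645 .219 .25 13.5;python3 -c "
from h import *
snap('wrist','w41')
print(ctrl.state()['qpos'].round(3))"
```

```text
t: 46.25
ee_pos: [0.3656, 0.2167, 0.2498]
tcp_rot: [-0.702, 0.703, 0.078, -0.081]
wrist_force: [0.3, -0.0, -0.1]
width: 0.278
shift [-0.6 -0.2  2.5] turn -0.6 curyaw 12.9 per50 0.05157518783291051
[-1.046  0.254  0.474  2.266 -0.188  0.661 -0.211]
```

View pics/w41.png

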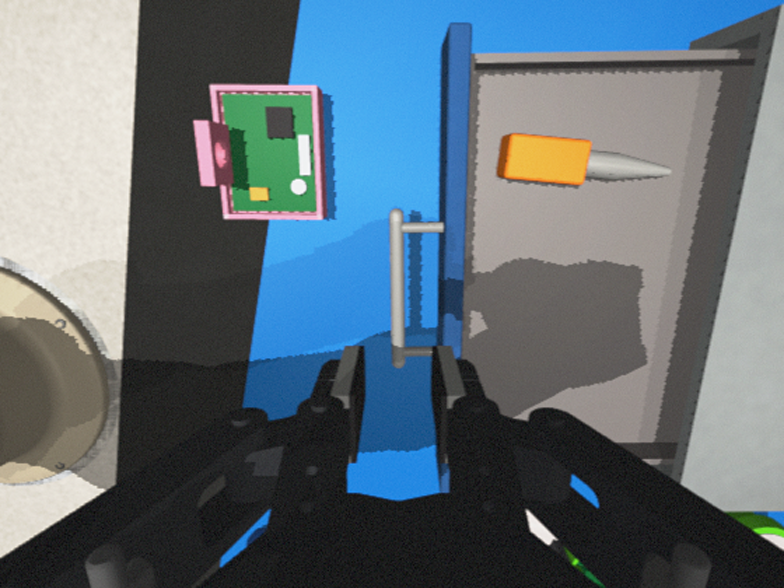

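```bash
python3 -m inch '-0.6 45 2 -0.6;-0.6 90 2 -0.6;-0.6 130 2 -0.6;-0.6 160 2 -0.6;-0.6 180 2 -0.6;-0.6 192 2 -0.6;-0.6 198 2 -0.6;-0.6 198 2 -0.6'; python3 -c "
from h import *
snap('wrist','w42')
print(ctrl.state()['qpos'].round(3))"
```

```text
t: 47.1
ee_pos: [0.3638, 0.2179, 0.0511]
tcp_rot: [-0.701, 0.703, 0.081, -0.085]
wrist_force: [0.1, -0.7, 0.1]
width: 0.284
[-0.746  0.64   0.106  2.424 -0.638  0.106  0.211]
```

View pics/w42.png

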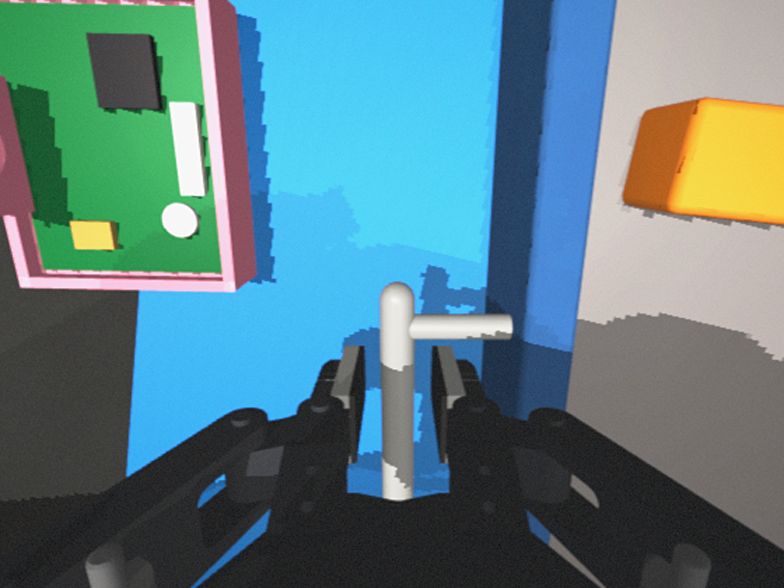

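```bash
python3 -m inch '1 0 0 0;1 0 0 0;1 0 0 0;1 0 0 0' 0 60; python3 -m inch '10 0 0 0;25 0 0 0;40 0 0 0;58 0 0 0;76 0 0 0;94 0 0 0;112 0 0 0;130 0 0 0'; python3 -c "
from h import *
p=pose()[0]-np.array([.5345,.2597,0]);print(p@[.9724,.2334,0]*1000, p@[-.2334,.9724,0]*1000)
print(ctrl.state()['qpos'].round(3))"
```

```text
t: 47.55
ee_pos: [0.3652, 0.2184, 0.0522]
tcp_rot: [-0.701, 0.703, 0.083, -0.085]
wrist_force: [0.7, -2.0, -10.8]
width: 0.103
t: 48.35
ee_pos: [0.4923, 0.2492, 0.0523]
tcp_rot: [-0.701, 0.703, 0.083, -0.086]
wrist_force: [-2.2, -1.3, -2.5]
width: 0.106
-43.51196066028747 -0.32980749062820824
[-0.761  0.709  0.283  2.145 -0.541  0.36   0.209]
```

```bash
python3 -m inch '15 0 0 0;28 0 0 0;36 0 0 0;40 0 0 0;40 0 0 0'; python3 -m inch '2 0 0 0;4 0 0 0;4 0 0 0;4 0 0 0'; python3 -m inch '2 0 0 0;3 0 0 0;3 0 0 0;3 0 0 0';python3 -m inch '2 0 0 0;3 0 0 0;3 0 0 0;3 0 0 0'; python3 -c "
from h import *
p=pose()[0]-np.array([.5345,.2597,0]);print(p@[.9724,.2334,0]*1000, p@[-.2334,.9724,0]*1000)"
```

```text
t: 48.85
ee_pos: [0.5317, 0.2588, 0.0522]
tcp_rot: [-0.702, 0.703, 0.084, -0.084]
wrist_force: [2.6, -0.8, 4.4]
width: 0.103
t: 49.25
ee_pos: [0.5344, 0.2594, 0.0522]
tcp_rot: [-0.702, 0.703, 0.083, -0.085]
wrist_force: [0.9, -2.1, 6.1]
width: 0.104
t: 49.65
ee_pos: [0.5371, 0.2601, 0.0522]
tcp_rot: [-0.702, 0.703, 0.083, -0.085]
wrist_force: [-0.5, -2.9, 6.5]
width: 0.104
t: 50.05
ee_pos: [0.5383, 0.2604, 0.0522]
tcp_rot: [-0.701, 0.703, 0.082, -0.086]
wrist_force: [-4.8, -3.8, 11.4]
width: 0.103
3.8763949503362616 -0.2023780660756315
```

```bash
python3 -m inch '2 0 0 0;4 0 0 0;4 0 0 0;4 0 0 0'; python3 -c "
from h import *
p=pose()[0]-np.array([.5345,.2597,0]);print(p@[.9724,.2334,0]*1000, p@[-.2334,.9724,0]*1000)"; python3 -m inch '-3 0 0 0;-3 0 0 0'; python3 -m inch '0 0 0 0;0 0 0 0;0 0 0 0' 24; python3 -m inch '0 -30 0 0;0 -70 0 0;0 -110 0 0;0 -150 0 0;0 -150 0 0';python3 -c "
from h import *
snap('wrist','w43')"
```

```text
t: 50.45
ee_pos: [0.5384, 0.2604, 0.0521]
tcp_rot: [-0.701, 0.703, 0.08, -0.089]
wrist_force: [-15.6, -7.5, 21.6]
width: 0.104
3.982399079588022 -0.19008824679603634
t: 50.65
ee_pos: [0.5383, 0.2604, 0.0522]
tcp_rot: [-0.701, 0.703, 0.082, -0.087]
wrist_force: [-7.1, -5.3, 13.8]
width: 0.1
t: 50.95
ee_pos: [0.541, 0.2618, 0.0516]
tcp_rot: [-0.702, 0.702, 0.083, -0.086]
wrist_force: [1.2, 0.0, 0.5]
width: 0.28
t: 51.45
ee_pos: [0.5439, 0.2625, 0.2066]
tcp_rot: [0.703, -0.701, -0.086, 0.083]
wrist_force: [-0.1, 0.4, -1.2]
width: 0.281
```

View pics/w43.png

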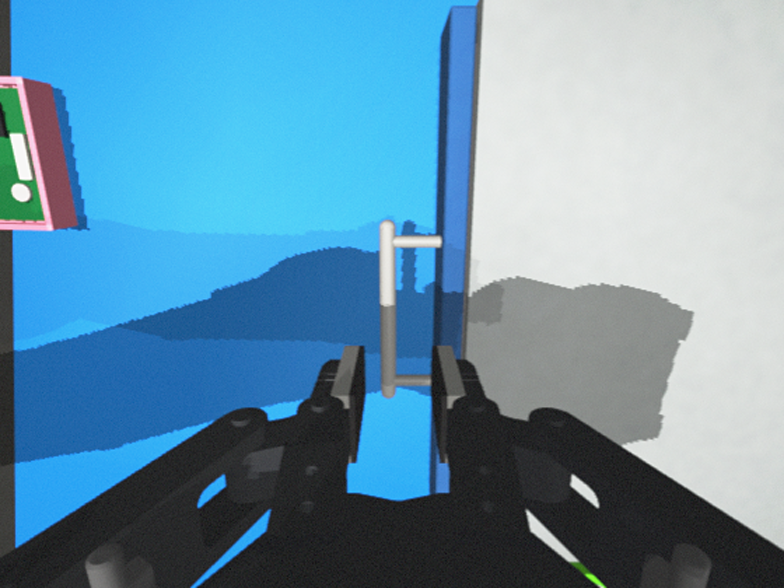

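```bash
python3 -m inch '0 -20 20 0;0 -30 60 0;0 -40 100 0;0 -40 130 0;0 -40 130 0'; python3 look.py top t9; python3 look.py scene s9; python3 - <<'E'
from h import *
snap('top','t10',(270,120,440,220))
E
```

```text
t: 52.0
ee_pos: [0.5081, 0.3936, 0.2397]
tcp_rot: [-0.702, 0.702, 0.085, -0.089]
wrist_force: [-0.4, -0.2, -0.6]
width: 0.279
```

View pics/t9.png

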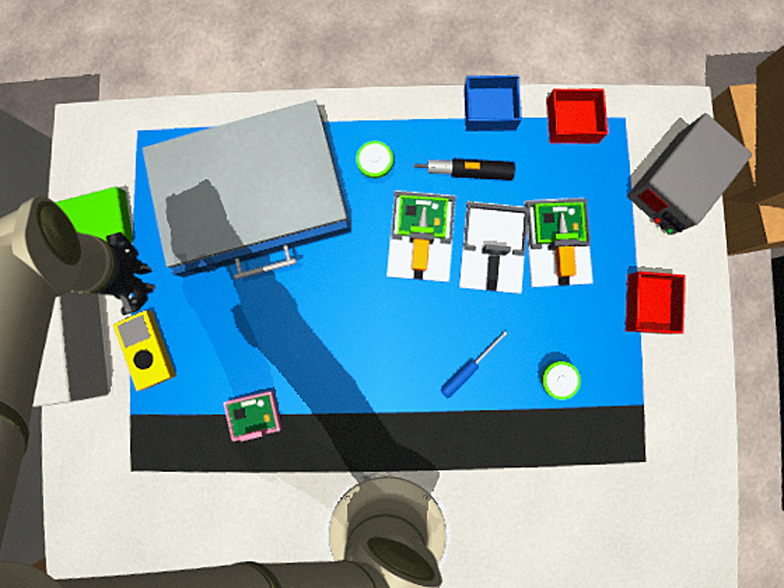

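View pics/t10.png

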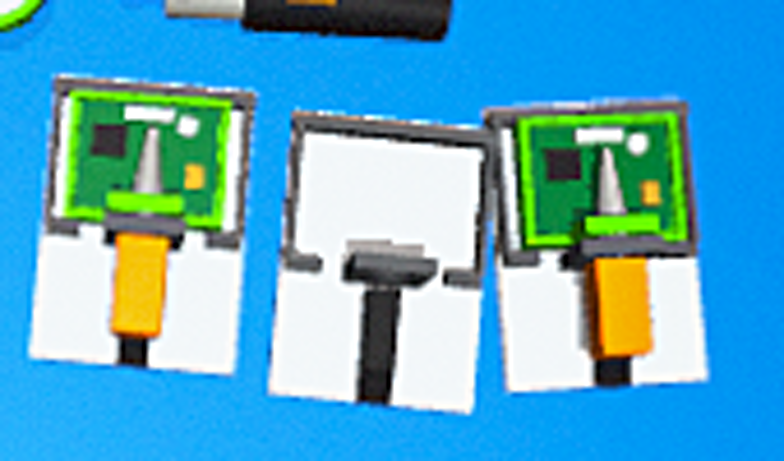

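View pics/s9.png

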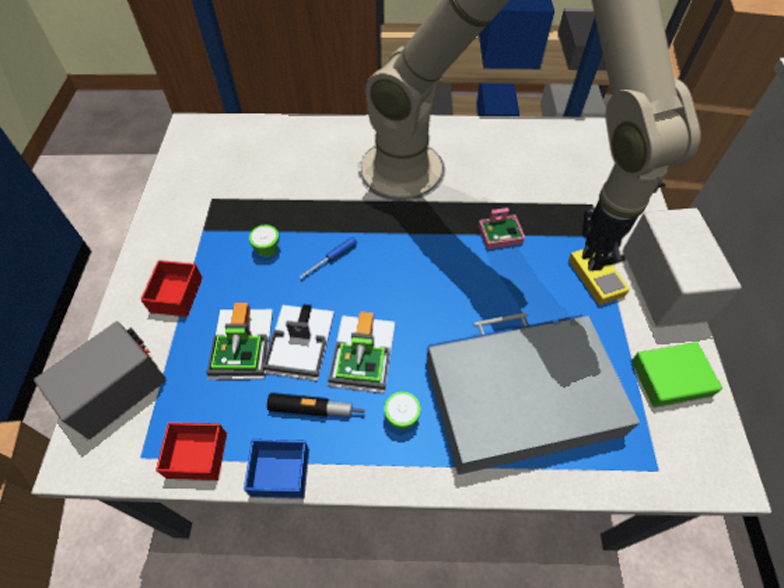

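```bash
python3 go.py .53 -.373 .24 -88
```

```text
shift [-160.9    3.1 -743.2] turn 101.7 curyaw 13.7 per50 15.208480002945725
```

```bash
python3 -m inch '-8 -10 -35 5;-17 -10 -78 11;-26 -10 -120 17;-36 -10 -165 23;-45 -10 -210 29;-54 -10 -250 35;-63 -10 -290 41;-71 -10 -330 46' 0; python3 go.py .53 -.373 .24 -88
```

```text
t: 52.95
ee_pos: [0.5191, 0.0473, 0.252]
tcp_rot: [-0.677, 0.68, -0.2, 0.198]
wrist_force: [1.3, -0.1, -0.6]
width: -0.0
shift [ 236.2   12.9 -347.8] turn 55.3 curyaw -32.7 per50 8.412412020342323
```

```bash
python3 -m inch '25 2 -37 6;53 3 -76 12;80 4 -115 18;107 6 -155 25;134 8 -195 32;160 10 -235 40;188 12 -275 47;215 13 -312 53' ; python3 -m inch '0 0 0 0;0 0 0 0'; python3 go.py .53 -.373 .24 -88
```

```text
t: 53.75
ee_pos: [0.533, -0.3314, 0.2395]
tcp_rot: [-0.517, 0.52, -0.482, 0.481]
wrist_force: [1.0, 0.1, 0.1]
width: -0.002
t: 53.95
ee_pos: [0.533, -0.3303, 0.2393]
tcp_rot: [-0.517, 0.521, -0.481, 0.48]
wrist_force: [-0.2, 1.0, -0.2]
width: 0.001
shift [42.3 -0.6 -6.3] turn 2.4 curyaw -85.6 per50 0.855415688422886
```

```bash
python3 -m inch '30 0 -6 2.4;42 0 -6 2.4;42 0 -6 2.4;42 0 -6 2.4'; python3 -c "
from h import *
snap('wrist','w44',(195,40,375,200))"
```

```text
t: 54.35
ee_pos: [0.5325, -0.3692, 0.2398]
tcp_rot: [-0.509, 0.511, -0.49, 0.489]
wrist_force: [0.2, -0.4, 0.1]
width: -0.0
```

View pics/w44.png

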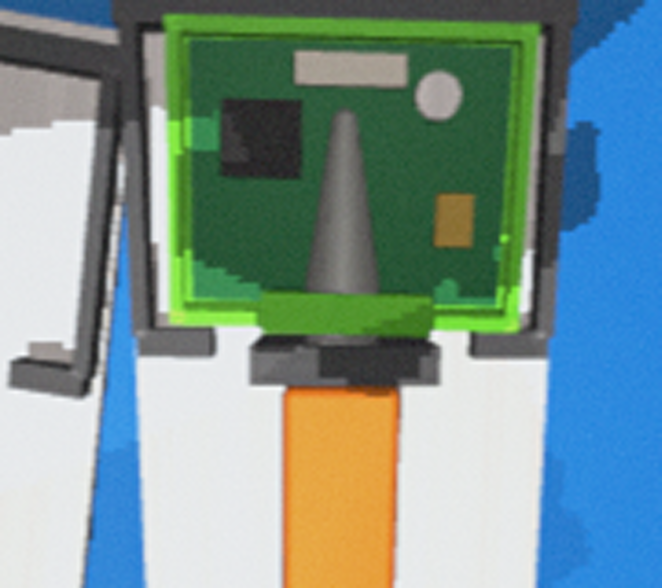

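```bash
python3 -c "
from workcell import *
print(ctrl.close_job())"
```

```text
the job is handed in; nothing more can be done
None
```

I pulled the drawer to its outer stop and took out two drifts. I pushed one home through each of the two cradles that hold a green case (left and right in the top view). The middle cradle was empty, so the third drift stayed in the drawer. I then pushed the drawer shut and handed the job in at about 54 s.

**Last checks**
- **Drawer:** pushed shut to a firm stop at about 17 N. It ended about 4 mm further in than I first found it, so it had started slightly open. The last wrist picture shows the front flush with the cabinet.
- **Drifts:** both were pressed from behind with about 20–25 N and moved no further. From above, a gap of about 1 mm shows at the top of each shoulder. It looks the same on both, and I put it down to the handle resting slightly low on its rail.
- **Right case:** after the first insertion it still sat about 2 mm off line. I re-gripped the handle twice to draw it in, which backed the drift out slightly, so I pushed it home again. The case is now within about 0.5 mm of its cradle.
- **Left case:** about 1 mm off line, measured before the final push and not re-measured after it.
- **Rest of the bench:** the final top and scene pictures show nothing else moved and no case tipped.

**Disagreement:** while reaching for the open drawer handle, joint 6 read 0.106–0.107 against its lower limit of 0.11. I cannot tell whether that was measurement noise or a slight overrun.

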